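# Clear the darkroom bench between plates

### The arm

A 6-joint arm with a two-finger parallel gripper is mounted at the origin on the work surface. World frame = base frame: x ahead of the robot, y to its left, z up, the work surface at z = 0. Lengths are in m, angles in rad, forces in N, time in s.
With the tool pointing down it reaches from about 0.425 to 0.95 m from the base axis. Payload 3.5 kg.
Tool frame: the origin (TCP) lies midway between the tips of the shut fingers; the grasp point (between the pads) lies 19 mm behind it; x points along the fingers, y is the direction in which the jaws open and shut, and the axes are right-handed (so a half turn about x gives the same grasp; the last joint's range is limited). The gripper opens to 85 mm and grips with 20 to 120 N. Pads are 22 mm wide; open, the fingers measure 114 mm over their backs; the gripper's body (76 mm by 85 mm) begins 54 mm behind the grasp point. The pads swing forward as they close: fully open they stand 13 mm farther back than shut.
Start: joints at [-1.469, 0.286, 1.577, -0, 1.279, -0.15], TCP at [0.168, -0.654, 0.231] pointing down, gripper open.
Joint ranges: [-2.77, 2.77], [-0.9, 2.22], [0.21, 2.48], [-1.53, 4.67], [0.24, 2.81], [-2.84, 2.84]. Speed limits (rad/s): [2.79, 2.79, 3.14, 3.14, 3.14, 3.14].

### API

Orientations are given as a unit quaternion [x, y, z, w].
In Python, from plant import ctrl, vision gives the robot as it stands. The module is installed in compiled form; this text tells all that it offers.
- The arm moves only by the tool play_rows, never from a script. Its arguments are lists of equal length, an entry for each row: "claw": the closure in counts, from 0 (fully open) to 255 (shut); "travel": the shift along the tool's x, y, z in m, a list of three; "dr": the turn, a rotation vector about the tool's x, y, z in rad, a list of three. In form: {"claw": [claw, ...], "travel": [[tx, ty, tz], ...], "dr": [[wx, wy, wz], ...]}. A call has 1 to 20 rows; each row is the pose to reach, as a shift and turn from the pose measured when the call began, along the tool's axes at that moment; what a row does not reach only later rows make up. A row lasts 1/10 s, in which the tool goes at most 50 mm and 8.59 degrees, less where a joint would pass 70% of its speed; a pose out of reach is approached as far as the arm can. A call with a gripper value outside its range is refused whole. The fingers move at their own pace and stop on an object; "force" is the grip in N (left out, the last holds). Time passes only in rows, so rows that repeat a pose let the fingers close. It gives the time, the measured TCP pose, the force and the opening at its end, in the units of the state.
- ctrl.get_state(): the state, without advancing time (a new reading comes with each control period).
- vision.read_camera(name): name is "side" or "top" or "wrist"; returns a dict with "img" (480x640x3 uint8, red, green, blue), "range_z" (480x640 float32, m along the optical axis (not along the pixel's ray), 0 where there is no reading), "K" (3x3 intrinsics, pixels), "world_to_cam" (4x4, takes a point from world to camera coordinates). Camera axes: x right, y up, looking along -z (the intrinsics and any distortion apply to the point x, -y, -z); pixel columns grow to the right and rows downward; lengths in m; the calibration is good to about 2 mm. A picture is of the moment at which its call begins.
- ctrl.sign_off(): hands the job in, once; it reports no verdict.
The state is a dict: "time": time; "qpos": joint angles; "dq": joint speeds; "joint_efforts": joint torques, N m; "eef_pos": TCP position; "tcp_rot": TCP orientation; "contact_force": force on the tool from outside, world axes, zero at the start; "wrist_torque": the same for the moment, N m; "opening": opening from 0.0 (shut) to 1.0 (fully open).
Only numpy, scipy, OpenCV 4.12 (cv2) and the standard library are available. Lean on these libraries where they do the work, as an engineer would, in place of code of your own. Each camera call takes 0.05 s, during which the arm holds its last target.

### The job

Clear up the darkroom bench: stand the two capped bottles in the wooden bottle rack, one in each bay, the two used beakers upright in the black wash tray, and the plate holder upright on its long edge, midway along either slot of the grey holder rack. Set each thing down without dropping it, and leave the timer and the funnel where they are.

Things in the scene. Friction and masses are not known exactly. Their poses are not given: they have to be found in the camera images.
- bottle_a_centre (a point): First of two alike small round amber glass bottles with a paper band and a black screw cap, standing upright: diameter 39 mm up to 54 mm height, then narrowing to a 25 mm cap; 86 mm tall in all, about 110 g. This point is on its axis, half-way up (43 mm above its underside); z is its upward axis.
- bottle_b_centre (a point): The second such bottle, the same in every way.
- beaker_a_centre (a point): First of two alike white plastic measuring beakers with a small pouring lip, open at the top, standing upright: outer diameter 47 mm at the foot to 50 mm at the rim, wall 3 mm, 70 mm tall, about 45 g. This point is on its axis, half-way up (35 mm above its underside); z is its upward axis.
- beaker_b_centre (a point): The second such beaker, the same in every way.
- holder_centre (a point): Photographic plate holder: a flat dark-wood frame with black slide panels and thin brass strips, standing on its long edge: 120 mm long (its x axis), 20 mm thick (its y axis), 90 mm tall (its z axis, up), about 190 g. A brass pull tab sticks out 8 mm at its +x end (appearance only). This point is at its centre, 45 mm above its lower edge.
- bottle_rack: Pale wooden bottle rack, fixed to the bench: an open box 74 mm (x) by 142 mm (y), 26 mm high, walls 6 mm, floor 6 mm thick, parted by a 6 mm wall into two square bays, each 62 mm across inside, with centres at y = +34 and -34 mm; one bottle per bay. Origin: centre of its underside, on the bench.
- wash_tray: Black plastic developing tray used for washing up, fixed to the bench: 140 mm (x) by 190 mm (y) plus a thin 5 mm rim flange, 33 mm high, walls 5 mm, floor 5 mm thick; room for two beakers side by side along y. Origin: centre of its underside, on the bench.
- holder_rack: Grey plastic rack for plate holders, fixed to the bench: base 90 mm (x) by 150 mm (y), 8 mm thick, with three upright walls 6 mm thick along y, their tops 30 mm above the bench, that form two slots, each 36 mm wide and open at both ends, centred at x = +21 and -21 mm. A plate holder stands in a slot on its long edge, its length along the rack's y axis; both slots are empty at the start and either will do. Origin: centre of its underside, on the bench.
- timer_centre (a point): Bystander, not to be moved: white plastic darkroom timer lying face up, a slab 62 mm (x) by 70 mm (y), 20 mm high, loose on the bench. This point is at its centre, half-way up.
- funnel_centre (a point): Bystander, not to be moved: grey plastic funnel standing on its wide mouth, spout up: 76 mm across at the foot, 11 mm at the top, 75 mm tall, loose on the bench. This point is on its axis, half-way up.

How it is judged:
By the outcome, as a careful person would: the job done as asked, in the order asked, and still so for the second after the job is handed in, with the robot touching nothing.
It also fails if it takes over 125 s, if anything falls off the work surface, if the arm or the gripper's body presses on something with over 40 N, if the wrist force passes 120 N, or if a joint passes its speed limit or range.

## Working session

There is one attempt and no reset: what is moved stays moved. The work goes in short steps, Python scripts to look and compute and a tool call to move; the robot and the scene stay as the last step left them, time stands still between calls to the robot, and variables do not carry over. Pictures are saved under pics/ and viewed, and the job is handed in when it is done.

Besides the shell and the picture viewer there is one more tool, called as a command line: name --argument value ..., lists and objects as JSON in quotes. play_rows: Moves the arm, as the interface text tells. Its arguments: {"type":"object","properties":{"claw":{"type":"array","items":{"type":"number"}},"travel":{"type":"array","items":{"type":"array","items":{"type":"number"}}},"dr":{"type":"array","items":{"type":"array","items":{"type":"number"}}},"force":{"type":"number"}},"required":["claw","travel","dr"]}

```bash
mkdir -p pics; ls; cat > h.py <<'E'
import numpy as np, cv2
from plant import ctrl, vision
def shot(n,f):
    d=vision.read_camera(n); cv2.imwrite('pics/'+f,cv2.cvtColor(d['img'],cv2.COLOR_RGB2BGR)); np.savez('/tmp/'+f+'.npz',**d); return d
def cloud(d):
    K=d['K'];z=d['range_z'];v,u=np.mgrid[0:480,0:640]
    x=(u-K[0,2])/K[0,0]*z;y=(v-K[1,2])/K[1,1]*z
    P=np.stack([x,-y,-z,np.ones_like(z)],-1)@np.linalg.inv(d['world_to_cam']).T
    return np.where(z[...,None]>0,P[...,:3],np.nan)
E
python3 - <<'E'
from h import *
np.set_printoptions(precision=4,suppress=True)
print(ctrl.get_state())
for n in('top','side','wrist'):
    d=shot(n,n+'0.png');print(n,d.keys(),d['K'],d['world_to_cam'])
E
```

```text
pics
{'time': 0.0, 'qpos': array([-1.469 ,  0.2872,  1.5782, -0.    ,  1.2786, -0.15  ]), 'dq': array([-0.0008, -0.0001, -0.0003,  0.    ,  0.0015, -0.0007]), 'joint_efforts': array([ -0.0002, -40.5983, -29.2622,  -0.0002,   0.0058,   0.    ]), 'eef_pos': array([ 0.1681, -0.6531,  0.2299]), 'tcp_rot': array([ 0.7015,  0.0896, -0.7015,  0.0879]), 'contact_force': array([ 0.31  , -0.1457, -0.3923]), 'wrist_torque': array([ 0.0249, -0.0206,  0.0109]), 'opening': 0.9995502257853399}
top dict_keys(['img', 'range_z', 'K', 'world_to_cam']) [[514.493   0.    314.499]
 [  0.    514.493 231.318]
 [  0.      0.      1.   ]] [[-0.0217 -0.9997  0.0055  0.0141]
 [ 0.9765 -0.02    0.2147 -0.5894]
 [-0.2145  0.0101  0.9767 -0.9041]
 [ 0.      0.      0.      1.    ]]
side dict_keys(['img', 'range_z', 'K', 'world_to_cam']) [[442.8592   0.     320.3979]
 [  0.     442.8592 232.6601]
 [  0.       0.       1.    ]] [[-0.9992 -0.0364  0.0172  0.5833]
 [ 0.0331 -0.5014  0.8646 -0.0809]
 [-0.0228  0.8645  0.5022 -0.9194]
 [ 0.      0.      0.      1.    ]]
wrist dict_keys(['img', 'range_z', 'K', 'world_to_cam']) [[411.1827   0.     320.3462]
 [  0.     411.1827 232.5888]
 [  0.       0.       1.    ]] [[ 0.2488 -0.9685 -0.0019 -0.6738]
 [ 0.9193  0.2368 -0.3142  0.0416]
 [ 0.3048  0.0765  0.9493 -0.3806]
 [ 0.      0.      0.      1.    ]]
```

View pics/top0.png

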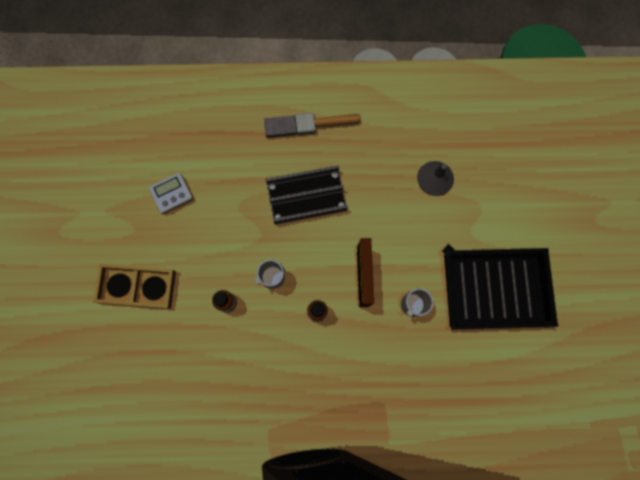

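View pics/side0.png

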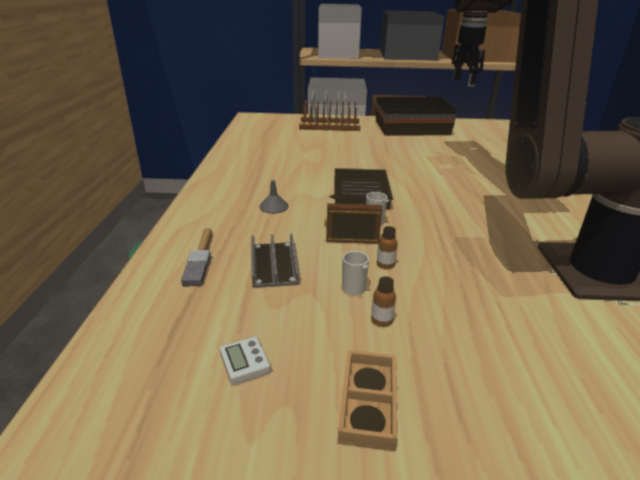

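View pics/wrist0.png

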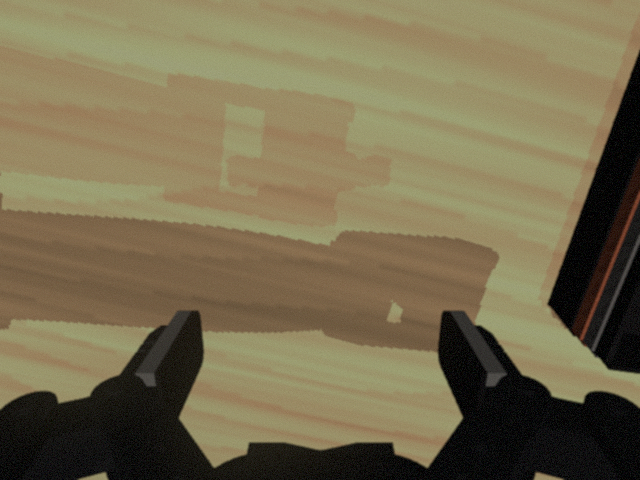

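The top view shows the bottles at about (222,300) and (317,310) and the beakers at (271,274) and (417,304). The holder is at (365,272), the bottle rack at (137,287), the tray at (500,288) and the holder rack at (307,195). The timer is at (171,193) and the funnel at (435,178). Next I'll measure them with depth.

```bash
cat > seg.py <<'E'
from h import *
np.set_printoptions(precision=4,suppress=True)
C={n:cloud(dict(np.load('/tmp/%s0.png.npz'%n))) for n in('top','side')}
P=np.concatenate([C[n].reshape(-1,3) for n in C]);src=np.repeat([0,1],480*640)
ok=np.isfinite(P).all(1)&(P[:,0]>.2)&(P[:,0]<.95)&(abs(P[:,1])<.5);
for s in(0,1):
    t=P[ok&(src==s)&(abs(P[:,2])<.008)];A=np.c_[t[:,:2],np.ones(len(t))];print('table',s,np.linalg.lstsq(A,t[:,2],rcond=None)[0])
m=ok&(P[:,2]>.012)&(P[:,2]<.15)
Q=P[m];S=src[m]
g=np.zeros((400,500),np.uint8);i=((Q[:,0]-.2)/.002).astype(int);j=((Q[:,1]+.5)/.002).astype(int)
g[np.clip(i,0,399),np.clip(j,0,499)]=255
g=cv2.morphologyEx(g,cv2.MORPH_CLOSE,np.ones((3,3)))
n,L,st,ce=cv2.connectedComponentsWithStats(g)
lab=L[np.clip(i,0,399),np.clip(j,0,499)]
for k in range(1,n):
    q=Q[lab==k]
    if len(q)<60: continue
    s=S[lab==k]
    print(k,len(q),(s==0).sum(),q.min(0),q.max(0))
    zt=q[:,2].max();t=q[q[:,2]>zt-.008]
    if len(t)>4: print('   top',t.mean(0),cv2.minAreaRect(t[:,:2].astype(np.float32)))
    print('   all',cv2.minAreaRect(q[:,:2].astype(np.float32)))
np.savez('/tmp/seg.npz',Q=Q,S=S,lab=lab)
E
python3 seg.py
```

```text
table 0 [-0.0019 -0.0007  0.0009]
table 1 [ 0.0002 -0.0005 -0.    ]
1 3315 2445 [ 0.4036 -0.4551  0.012 ] [ 0.5715 -0.2437  0.0387]
   top [ 0.4806 -0.3465  0.0329] ((0.4879801869392395, -0.3493591248989105), (0.16804489493370056, 0.21073941886425018), 0.29631727933883667)
   all ((0.4879801869392395, -0.3493591248989105), (0.16804489493370056, 0.21073941886425018), 0.29631727933883667)
2 1000 372 [ 0.4233 -0.0185  0.012 ] [0.4673 0.0224 0.09  ]
   top [0.4444 0.0005 0.0856] ((0.4451097548007965, -0.00037242472171783447), (0.028415584936738014, 0.024285929277539253), 4.701902389526367)
   all ((0.4447992146015167, 0.001144498586654663), (0.043570626527071, 0.03842902183532715), 27.488313674926758)
3 747 448 [ 0.4283 -0.2123  0.012 ] [ 0.4825 -0.1603  0.0737]
   top [ 0.4522 -0.1832  0.0692] ((0.4549064338207245, -0.18545778095722198), (0.05258511006832123, 0.04992818087339401), 1.1462398767471313)
   all ((0.4557291269302368, -0.18634352087974548), (0.05380716919898987, 0.052163127809762955), 1.7255206108093262)
4 1304 422 [0.4459 0.155  0.0122] [0.4897 0.1963 0.0892]
   top [0.4675 
[... 2351 characters left out ...]
15357589722), (0.06452397257089615, 0.06477741152048111), 76.05467987060547)
18 543 400 [ 0.7014 -0.0508  0.0121] [0.737 0.098 0.034]
   top [0.7179 0.0254 0.0292] ((0.7189314365386963, 0.02374587208032608), (0.011400463059544563, 0.15008039772510529), 9.75660228729248)
   all ((0.7157897353172302, 0.02318473905324936), (0.016973404213786125, 0.150032177567482), 10.230748176574707)
21 2122 1285 [ 0.8043 -0.0989  0.012 ] [0.8567 0.1026 0.0245]
   top [0.8322 0.0218 0.0185] ((0.8342735171318054, 0.0024285241961479187), (0.04503192752599716, 0.1991436928510666), 4.829432010650635)
   all ((0.8342714905738831, 0.0019097402691841125), (0.04568057879805565, 0.20159435272216797), 4.575333118438721)
```

```bash
python3 - <<'E'
from h import *
from scipy.optimize import least_squares
np.set_printoptions(precision=4,suppress=True)
d=np.load('/tmp/seg.npz');Q,S,lab=d['Q'],d['S'],d['lab']
def circ(q,r):
    f=least_squares(lambda p:np.hypot(q[:,0]-p[0],q[:,1]-p[1])-r,q[:,:2].mean(0),loss='soft_l1',f_scale=.001);return f.x,np.sqrt(np.mean(f.fun**2))
for n,k in(('bot',4),('bot',2),('beak',7),('beak',3)):
    for s in(0,1):
        q=Q[(lab==k)&(S==s)]
        if n=='bot': z=q[(q[:,2]>.014)&(q[:,2]<.052)];print(n,k,s,len(z),circ(z,.0195)); z=q[(q[:,2]>.06)&(q[:,2]<.08)];print('  cap',len(z),circ(z,.0125))
        else:
            z=q[(q[:,2]>.014)&(q[:,2]<.06)];print(n,k,s,len(z),circ(z,.0243));z=q[q[:,2]>.066];print('  rim',len(z),circ(z,.0245))
    # lip: rim points beyond radius
q5=Q[lab==5]
for s in(0,1):
    q=Q[(lab==5)&(S==s)]
    for lo,hi in((.012,.04),(.04,.07),(.07,.083),(.084,.1)):
        t=q[(q[:,2]>lo)&(q[:,2]<hi)]
        if len(t)>5:print('hold',s,lo,len(t),t.min(0),t.max(0),np.polyfit(t[:,0],t[:,1],1),cv2.minAreaRect(t[:,:2].astype(np.float32)))
for s in(0,1):
    q=Q[(lab==1)&(S==s)&(Q[:,2]>.028)]
    print('tray',s,q.min(0),q.max(0),cv2.minAreaRect(q[:,:2].astype(np.float32)))
    q=Q[(lab==6)&(S==s)&(Q[:,2]>.02)]
    print('brack',s,q.min(0),q.max(0),cv2.minAreaRect(q[:,:2].astype(np.float32)))
    # tray edges
    q=Q[(lab==1)&(S==s)&(Q[:,2]>.028)]
    for nm,t,ax in(('x-',q[(q[:,0]<.43)],0),('x+',q[q[:,0]>.546],0),('y+',q[(q[:,1]>-.265)&(q[:,0]<.53)],1),('y-',q[q[:,1]<-.435],1)):
        if len(t)>5: print(nm,len(t),np.median(t[:,ax]),np.polyfit(t[:,1-ax],t[:,ax],1))
im=cv2.imread('pics/top0.png');a=cv2.resize(im[230:340,200:440],None,fx=3.3,fy=3.3,interpolation=cv2.INTER_CUBIC);cv2.imwrite('pics/z1.png',np.clip(a*1.6,0,255).astype(np.uint8))
a=cv2.resize(im[235:340,435:565],None,fx=4.5,fy=4.5,interpolation=cv2.INTER_CUBIC);cv2.imwrite('pics/z2.png',np.clip(a*2.5,0,255).astype(np.uint8))
s=ctrl.get_state()
from scipy.spatial.transform import Rotation as R
print(R.from_quat(s['tcp_rot']).as_matrix())
E
```

```text
bot 4 0 80 (array([0.4656, 0.175 ]), np.float64(0.000358745168564899))
  cap 113 (array([0.465 , 0.1736]), np.float64(0.0024942871190567232))
bot 4 1 410 (array([0.4696, 0.1741]), np.float64(0.0008917713977297395))
  cap 208 (array([0.4697, 0.1749]), np.float64(0.0019035213919265776))
bot 2 0 30 (array([ 0.443 , -0.0001]), np.float64(0.0002673191766485216))
  cap 116 (array([ 0.4423, -0.0003]), np.float64(0.0027508248880129343))
bot 2 1 306 (array([ 0.4472, -0.0012]), np.float64(0.0011616132438478741))
  cap 147 (array([ 0.4474, -0.0003]), np.float64(0.002149177823976235))
beak 7 0 180 (array([0.5101, 0.0838]), np.float64(0.001921804789874247))
  rim 163 (array([0.5118, 0.086 ]), np.float64(0.002096092876086662))
beak 7 1 631 (array([0.5166, 0.0846]), np.float64(0.0016405867275165551))
  rim 154 (array([0.516 , 0.0864]), np.float64(0.0022381450870974425))
beak 3 0 236 (array([ 0.4521, -0.1834]), np.float64(0.0018798162844660912))
  rim 169 (array([ 0.4531, -0.185 ]), np.float64(0.0021867464338878114))
beak 3 1 118 (array([ 0.459 , -0.1853]), np.float64(0.0016027800186608858))
  rim 9
[... 2001 characters left out ...]
5278999 [0.0131 0.5555]
y+ 393 -0.25441864932469876 [ 0.017  -0.2625]
y- 523 -0.44363349390528106 [ 0.003  -0.4452]
tray 1 [ 0.4087 -0.4551  0.028 ] [ 0.5715 -0.2451  0.0353] ((0.49041393399238586, -0.35010772943496704), (0.16346266865730286, 0.2090161293745041), 0.37951233983039856)
brack 1 [0.4607 0.2755 0.02  ] [0.5469 0.4254 0.0282] ((0.503251850605011, 0.34983769059181213), (0.14522415399551392, 0.0741710215806961), 84.42918395996094)
x- 142 0.4150603442671985 [-0.0224  0.4074]
x+ 121 0.5544806070164179 [0.0233 0.5631]
y+ 61 -0.2527948215276127 [ 0.0189 -0.2627]
y- 140 -0.4424722021325287 [ 0.0053 -0.4458]
[[-0.0002  0.2491 -0.9685]
 [ 0.0019 -0.9685 -0.2491]
 [-1.     -0.0018 -0.0003]]
```

```bash
ls pics
```

```text
side0.png
top0.png
wrist0.png
z1.png
z2.png
```

View pics/z1.png

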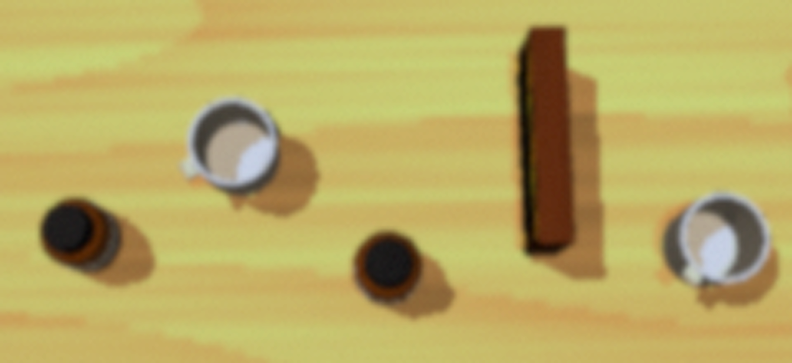

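View pics/z2.png

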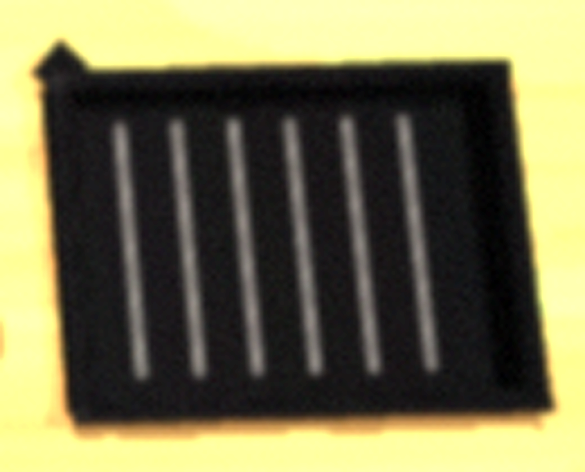

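Bottle b's cap is at about (388,262) in zoom z1. The beaker lips point to the lower-left, at about 120° and 135° in world, so I'll put the jaws at 30° for both beakers. Zoom z2 shows the tray nearly aligned with the world axes.

```bash
cat > go.py <<'E'
import sys
from h import *
from scipy.spatial.transform import Rotation as R
np.set_printoptions(precision=4,suppress=True)
def Rt(a):
    a=np.radians(a);c,s=np.cos(a),np.sin(a);return np.array([[0,c,s],[0,s,-c],[-1,0,0.]])
def plan(w):
    s=ctrl.get_state();M=R.from_quat(s['tcp_rot']).as_matrix()
    print('t',round(s['time'],2),'p',s['eef_pos'],'yaw',np.degrees(np.arctan2(M[1,1],M[0,1])).round(2),'F',s['contact_force'],'op',round(s['opening'],3))
    for x,y,z,a in w:
        print('travel',(M.T@(np.array([x,y,z])-s['eef_pos'])).round(4),'dr',R.from_matrix(M.T@Rt(a)).as_rotvec().round(3))
if __name__=='__main__': plan([list(map(float,a.split(','))) for a in sys.argv[1:]])
E
python3 go.py .45,-.45,.23,-40 .58,-.1,.2,0 .4675,.1745,.2,0
```

```text
t 0.15 p [ 0.1682 -0.6532  0.2303] yaw -75.57 F [ 0.5909 -0.4259  0.1993] op 1.001
travel [ 0.0006 -0.1266 -0.3236] dr [-0.621 -0.001  0.002]
travel [ 0.0312 -0.4331 -0.5367] dr [-1.319 -0.001  0.001]
travel [ 0.0317 -0.727  -0.4961] dr [-1.319 -0.001  0.001]
```

play_rows --claw '[0, 0, 0, 0, 0, 0, 0, 0, 0, 0, 0, 0, 0, 0, 0, 0, 0, 0, 0, 0]' --travel '[[0.001, -0.127, -0.324], [0.001, -0.127, -0.324], [0.001, -0.127, -0.324], [0.001, -0.127, -0.324], [0.001, -0.127, -0.324], [0.001, -0.127, -0.324], [0.031, -0.433, -0.537], [0.031, -0.433, -0.537], [0.031, -0.433, -0.537], [0.031, -0.433, -0.537], [0.031, -0.433, -0.537], [0.031, -0.433, -0.537], [0.031, -0.433, -0.537], [0.032, -0.727, -0.496], [0.032, -0.727, -0.496], [0.032, -0.727, -0.496], [0.032, -0.727, -0.496], [0.032, -0.727, -0.496], [0.032, -0.727, -0.496], [0.032, -0.727, -0.496]]' --dr '[[-0.621, 0, 0], [-0.621, 0, 0], [-0.621, 0, 0], [-0.621, 0, 0], [-0.621, 0, 0], [-0.621, 0, 0], [-1.319, 0, 0], [-1.319, 0, 0], [-1.319, 0, 0], [-1.319, 0, 0], [-1.319, 0, 0], [-1.319, 0, 0], [-1.319, 0, 0], [-1.319, 0, 0], [-1.319, 0, 0], [-1.319, 0, 0], [-1.319, 0, 0], [-1.319, 0, 0], [-1.319, 0, 0], [-1.319, 0, 0]]'

```text
time: 2.15
eef_pos: [0.4662, 0.1766, 0.1996]
tcp_rot: [0.5, 0.501, -0.499, 0.5]
contact_force: [1.2, -1.0, 0.1]
opening: 1.001
```

```bash
python3 go.py .4675,.1745,.2,0; python3 -c "
from h import *
d=shot('wrist','w1.png')"
```

```text
t 2.15 p [0.4662 0.1766 0.1996] yaw 0.03 F [ 1.1983 -1.0414  0.1352] op 1.001
travel [-0.0004  0.0013  0.0021] dr [ 0.    -0.002  0.   ]
```

View pics/w1.png

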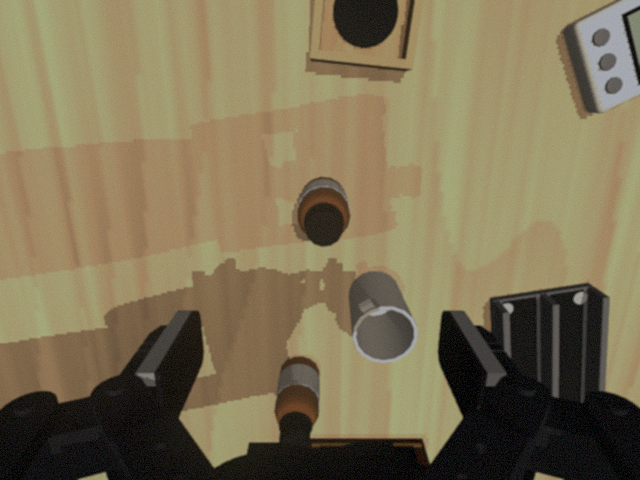

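The wrist view shows bottle a's cap at (323,222) between the fingers, beaker a at (385,330) and the rack at the top. I'll cross-check the positions using the wrist cloud.

```bash
cat > wchk.py <<'E'
from h import *
from scipy.optimize import least_squares
import sys
np.set_printoptions(precision=4,suppress=True)
def fit(f,x,y,r,lo,hi,w=.035):
    q=cloud(dict(np.load('/tmp/'+f+'.npz'))).reshape(-1,3);q=q[np.isfinite(q).all(1)]
    q=q[(np.hypot(q[:,0]-x,q[:,1]-y)<w)&(q[:,2]>lo)&(q[:,2]<hi)]
    if len(q)<10: return len(q)
    s=least_squares(lambda p:np.hypot(q[:,0]-p[0],q[:,1]-p[1])-r,[x,y],loss='soft_l1',f_scale=.001)
    return len(q),s.x,np.sqrt(np.mean(s.fun**2)),q[:,2].max()
if __name__=='__main__': print(fit(sys.argv[1],*map(float,sys.argv[2:])))
E
python3 wchk.py w1.png .4675 .1745 .0195 .012 .052; python3 wchk.py w1.png .4675 .1745 .0125 .062 .083;python3 wchk.py w1.png .445 0 .0195 .012 .052;python3 wchk.py w1.png .514 .086 .0243 .012 .06;python3 wchk.py w1.png .514 .086 .0243 .066 .08
python3 go.py .4675,.1745,.2,0 .4675,.1745,.028,0 .4675,.1745,.2,0
```

```text
(480, array([0.4673, 0.1752]), np.float64(0.0002627390590993739), np.float64(0.05183895225973012))
(677, array([0.4673, 0.1763]), np.float64(0.001656254183953099), np.float64(0.0828306976958662))
(1197, array([ 0.4446, -0.0001]), np.float64(0.0004694970941172322), np.float64(0.05198025502530973))
(2859, array([0.5133, 0.0877]), np.float64(0.0018545902470092804), np.float64(0.05999204319862067))
(1098, array([0.5136, 0.0868]), np.float64(0.0021006540152969074), np.float64(0.07253367009021433))
t 2.2 p [0.4641 0.1816 0.1994] yaw 0.26 F [-2.2076  2.0542 -0.229 ] op 1.002
travel [-0.0007  0.0034  0.0071] dr [ 0.004 -0.006  0.002]
travel [0.1713 0.0037 0.0082] dr [ 0.004 -0.006  0.002]
travel [-0.0007  0.0034  0.0071] dr [ 0.004 -0.006  0.002]
```

play_rows --claw '[0, 0, 0, 0, 0, 0, 0, 0, 0, 0, 0]' --travel '[[0, 0.003, 0.007], [0, 0.003, 0.007], [0, 0.003, 0.007], [0.03, 0.003, 0.007], [0.06, 0.003, 0.007], [0.09, 0.003, 0.007], [0.115, 0.003, 0.007], [0.14, 0.003, 0.007], [0.16, 0.003, 0.007], [0.171, 0.003, 0.007], [0.171, 0.003, 0.007]]' --dr '[[0.004, -0.006, 0.002], [0.004, -0.006, 0.002], [0.004, -0.006, 0.002], [0.004, -0.006, 0.002], [0.004, -0.006, 0.002], [0.004, -0.006, 0.002], [0.004, -0.006, 0.002], [0.004, -0.006, 0.002], [0.004, -0.006, 0.002], [0.004, -0.006, 0.002], [0.004, -0.006, 0.002]]'

```text
time: 3.3
eef_pos: [0.4659, 0.1745, 0.0268]
tcp_rot: [-0.499, -0.5, 0.501, -0.499]
contact_force: [-0.3, -0.1, 0.5]
opening: 1.0
```

```bash
python3 go.py .4675,.1752,.028,0; python3 -c "
from h import *
d=shot('side','s1.png')
cv2.imwrite('pics/s1z.png',cv2.resize(cv2.imread('pics/s1.png')[180:380,270:500],None,fx=3,fy=3))"
```

```text
t 3.3 p [0.4659 0.1745 0.0268] yaw -0.09 F [-0.2911 -0.1066  0.514 ] op 1.0
travel [-0.0012  0.0016 -0.0007] dr [-0.002  0.     0.004]
```

View pics/s1z.png

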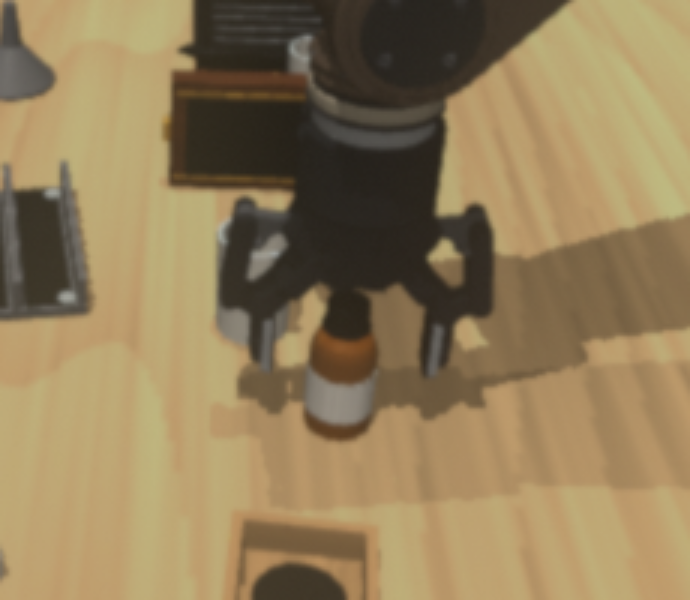

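The bottle stands between the open fingers, at about (342,370) in the zoom. I'll grip it.

play_rows --claw '[255, 255, 255, 255, 255, 255, 255, 255, 255, 255, 255, 255]' --travel '[[-0.001, 0.001, 0], [-0.001, 0.001, 0], [-0.001, 0.001, 0], [-0.001, 0.001, 0], [-0.001, 0.001, 0], [-0.001, 0.001, 0], [-0.001, 0.001, 0], [-0.001, 0.001, 0], [-0.001, 0.001, 0], [-0.001, 0.001, 0], [-0.001, 0.001, 0], [-0.001, 0.001, 0]]' --dr '[[0, 0, 0], [0, 0, 0], [0, 0, 0], [0, 0, 0], [0, 0, 0], [0, 0, 0], [0, 0, 0], [0, 0, 0], [0, 0, 0], [0, 0, 0], [0, 0, 0], [0, 0, 0]]' --force 40

```text
time: 4.55
eef_pos: [0.4686, 0.175, 0.0302]
tcp_rot: [0.5, 0.5, -0.5, 0.5]
contact_force: [-1.9, -0.6, 6.0]
opening: 0.442
```

```bash
python3 go.py .4675,.1752,.12,0 .5047,.384,.12,-5 .5047,.384,.036,-5;python3 -c "
from h import *
d=shot('side','s2.png')
cv2.imwrite('pics/s2z.png',cv2.resize(cv2.imread('pics/s2.png')[180:380,270:500],None,fx=3,fy=3))"
```

```text
t 4.55 p [0.4686 0.175  0.0302] yaw -0.04 F [-1.8566 -0.6062  6.0448] op 0.442
travel [-0.0898 -0.0011 -0.0002] dr [-0.001 -0.    -0.   ]
travel [-0.0897  0.036  -0.209 ] dr [ 0.087 -0.    -0.   ]
travel [-0.0057  0.036  -0.209 ] dr [ 0.087 -0.    -0.   ]
```

View pics/s2z.png

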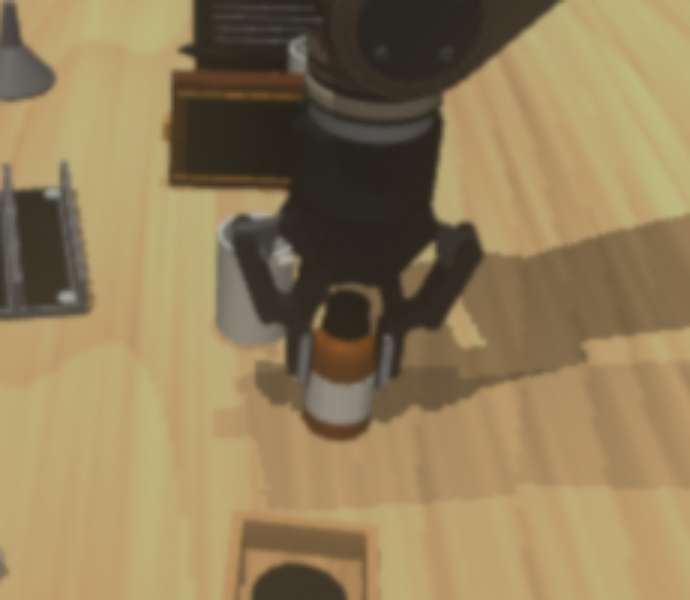

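play_rows --claw '[255, 255, 255, 255, 255, 255, 255, 255, 255, 255, 255, 255, 255, 255]' --travel '[[-0.015, 0, 0], [-0.04, 0, 0], [-0.065, 0, 0], [-0.09, 0, 0], [-0.09, 0.006, -0.035], [-0.09, 0.012, -0.07], [-0.09, 0.018, -0.105], [-0.09, 0.024, -0.14], [-0.09, 0.03, -0.175], [-0.09, 0.036, -0.2], [-0.09, 0.036, -0.209], [-0.09, 0.036, -0.209], [-0.09, 0.036, -0.209], [-0.09, 0.036, -0.209]]' --dr '[[0, 0, 0], [0, 0, 0], [0, 0, 0], [0, 0, 0], [0.02, 0, 0], [0.04, 0, 0], [0.06, 0, 0], [0.08, 0, 0], [0.087, 0, 0], [0.087, 0, 0], [0.087, 0, 0], [0.087, 0, 0], [0.087, 0, 0], [0.087, 0, 0]]'

```text
time: 6.0
eef_pos: [0.5045, 0.3827, 0.12]
tcp_rot: [-0.521, -0.477, 0.522, -0.477]
contact_force: [-0.3, 0.0, -1.7]
opening: 0.439
```

```bash
python3 go.py .5047,.384,.045,-5 .5047,.384,.037,-5;python3 -c "
from h import *
d=shot('side','s3.png')
cv2.imwrite('pics/s3z.png',cv2.resize(cv2.imread('pics/s3.png')[220:480,230:530],None,fx=2.2,fy=2.2))
d=shot('wrist','w3.png')"
```

```text
t 6.0 p [0.5045 0.3827 0.12  ] yaw -5.09 F [-0.325   0.0358 -1.6568] op 0.439
travel [ 0.075   0.0001 -0.0013] dr [-0.002  0.001  0.001]
travel [ 0.083   0.0001 -0.0013] dr [-0.002  0.001  0.001]
```

View pics/s3z.png

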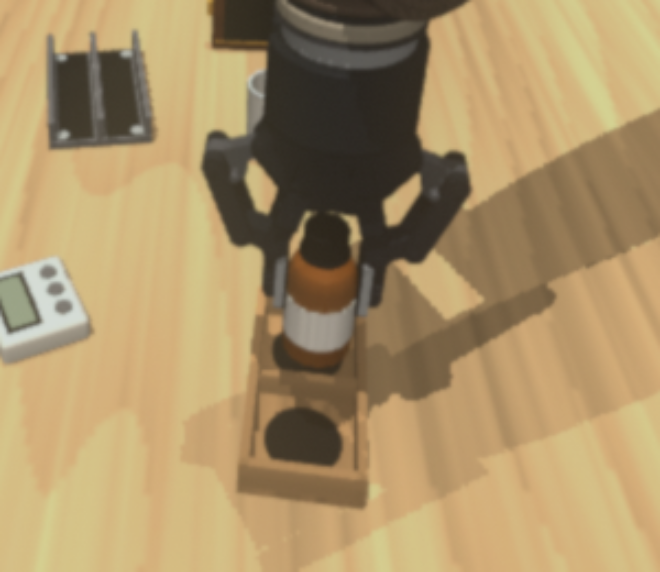

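View pics/w3.png

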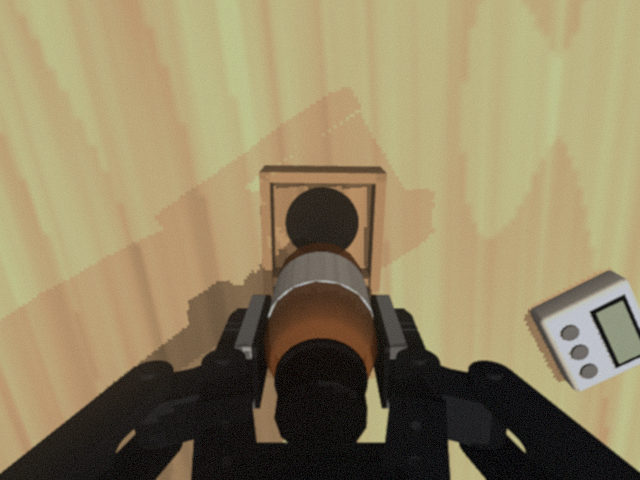

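The bottle is held upright and is in line with the rack in the wrist view (bay disc at (322,222)). I'll check the rack and bottle in the wrist cloud, then lower.

```bash
python3 - <<'E'
from h import *
np.set_printoptions(precision=4,suppress=True)
q=cloud(dict(np.load('/tmp/w3.png.npz'))).reshape(-1,3);q=q[np.isfinite(q).all(1)]
r=q[(q[:,2]>.018)&(q[:,2]<.032)&(q[:,0]>.4)&(q[:,0]<.6)&(q[:,1]>.25)&(q[:,1]<.46)]
print(len(r),r.min(0),r.max(0),cv2.minAreaRect(r[:,:2].astype(np.float32)))
f=r[r[:,1]>.414];print('far',np.polyfit(f[:,0],f[:,1],1),f[:,0].min(),f[:,0].max())
b=q[(np.hypot(q[:,0]-.5047,q[:,1]-.384)<.03)&(q[:,2]>.085)]
print('bottle z',b[:,2].min())
E
python3 wchk.py w3.png .505 .384 .0195 .09 .14
```

```text
4379 [0.458  0.2768 0.018 ] [0.5451 0.4252 0.0288] ((0.5013353228569031, 0.3510051369667053), (0.1422385424375534, 0.07435201853513718), 84.27458190917969)
far [-0.0666  0.4527] 0.4708749921618852 0.5450735610656403
bottle z 0.09054956430839584
(5692, array([0.5038, 0.3831]), np.float64(0.003709081536138293), np.float64(0.13999879584462188))
```

play_rows --claw '[255, 255, 255, 255, 255, 255, 255, 255, 255, 255]' --travel '[[0.02, 0, -0.001], [0.04, 0, -0.001], [0.06, 0, -0.001], [0.07, 0, -0.001], [0.075, 0, -0.001], [0.079, 0, -0.001], [0.082, 0, -0.001], [0.083, 0, -0.001], [0.084, 0, -0.001], [0.084, 0, -0.001]]' --dr '[[0, 0, 0], [0, 0, 0], [0, 0, 0], [0, 0, 0], [0, 0, 0], [0, 0, 0], [0, 0, 0], [0, 0, 0], [0, 0, 0], [0, 0, 0]]'

```text
time: 7.1
eef_pos: [0.505, 0.384, 0.0367]
tcp_rot: [0.522, 0.477, -0.522, 0.477]
contact_force: [0.4, -0.4, -1.7]
opening: 0.439
```

```bash
python3 go.py .5047,.384,.036,-5;python3 -c "
from h import *
d=shot('side','s4.png')
cv2.imwrite('pics/s4z.png',cv2.resize(cv2.imread('pics/s4.png')[220:480,230:530],None,fx=2.2,fy=2.2))"
```

```text
t 7.1 p [0.505  0.384  0.0367] yaw -5.09 F [ 0.4386 -0.3548 -1.6753] op 0.439
travel [ 0.0007 -0.0003  0.0001] dr [-0.002 -0.    -0.   ]
```

View pics/s4z.png

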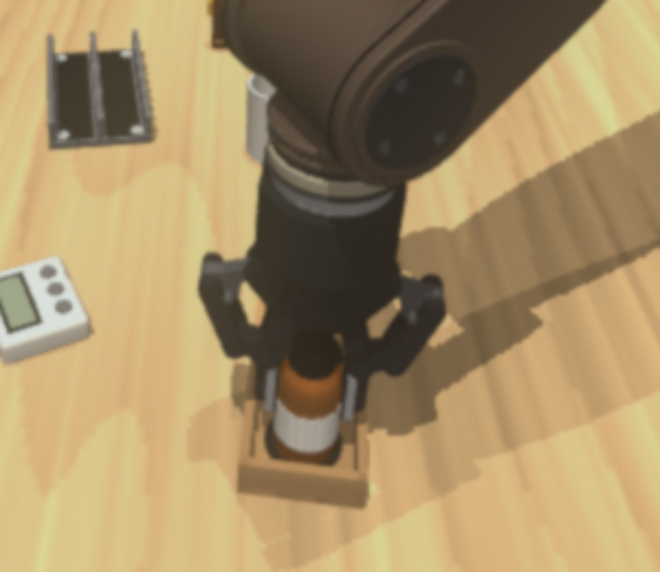

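The bottle is in the far bay but has not touched the floor yet (Fz is still −1.7). I'll lower it in 1 mm steps.

play_rows --claw '[255, 255, 255, 255]' --travel '[[0.001, 0, 0], [0.0015, 0, 0], [0.0015, 0, 0], [0.0015, 0, 0]]' --dr '[[0, 0, 0], [0, 0, 0], [0, 0, 0], [0, 0, 0]]'

```text
time: 7.55
eef_pos: [0.5052, 0.3842, 0.0363]
tcp_rot: [0.522, 0.477, -0.521, 0.477]
contact_force: [-3.2, -1.5, 5.4]
opening: 0.441
```

Contact made (Fz +5.4). I'll release gradually and rise.

play_rows --claw '[120, 110, 100, 80, 60, 40, 20, 0, 0, 0, 0, 0, 0, 0, 0]' --travel '[[0, 0, 0], [0, 0, 0], [0, 0, 0], [0, 0, 0], [0, 0, 0], [0, 0, 0], [0, 0, 0], [0, 0, 0], [-0.02, 0, 0], [-0.05, 0, 0], [-0.08, 0, 0], [-0.11, 0, 0], [-0.14, 0, 0], [-0.14, 0, 0], [-0.14, 0, 0]]' --dr '[[0, 0, 0], [0, 0, 0], [0, 0, 0], [0, 0, 0], [0, 0, 0], [0, 0, 0], [0, 0, 0], [0, 0, 0], [0, 0, 0], [0, 0, 0], [0, 0, 0], [0, 0, 0], [0, 0, 0], [0, 0, 0], [0, 0, 0]]'

```text
time: 9.05
eef_pos: [0.5055, 0.3844, 0.1772]
tcp_rot: [0.523, 0.477, -0.521, 0.478]
contact_force: [-0.6, -0.5, -0.3]
opening: 1.004
```

```bash
python3 go.py .4447,-.0003,.176,0 .4447,-.0003,.028,0;python3 -c "
from h import *
d=shot('wrist','w5.png')
d=shot('side','s5.png')
cv2.imwrite('pics/s5z.png',cv2.resize(cv2.imread('pics/s5.png')[220:480,230:530],None,fx=2.2,fy=2.2))"
python3 wchk.py s5.png .505 .384 .0195 .03 .06
python3 wchk.py w5.png .505 .384 .0195 .03 .06
```

```text
t 9.05 p [0.5055 0.3844 0.1772] yaw -5.08 F [-0.5531 -0.4822 -0.3143] op 1.004
travel [ 0.0006 -0.0265  0.3886] dr [-0.089 -0.001 -0.002]
travel [ 0.1486 -0.0268  0.3888] dr [-0.089 -0.001 -0.002]
(498, array([0.5061, 0.3833]), np.float64(0.0006231986367190336), np.float64(0.05988687411855237))
(524, array([0.5042, 0.3844]), np.float64(0.000281104160268303), np.float64(0.05996944864243703))
```

View pics/s5z.png

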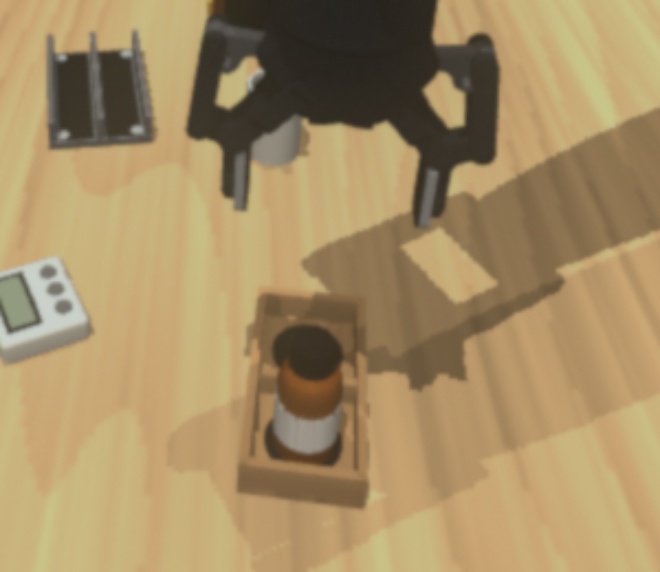

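Bottle a stands upright in the far bay, at about (308,400) in the zoom. Next, bottle b.

play_rows --claw '[0, 0, 0, 0, 0, 0, 0, 0, 0, 0, 0, 0, 0, 0, 0, 0, 0, 0, 0, 0]' --travel '[[0, -0.003, 0.04], [0, -0.006, 0.085], [0, -0.009, 0.13], [0, -0.012, 0.175], [0, -0.015, 0.22], [0, -0.018, 0.265], [0, -0.021, 0.31], [0, -0.024, 0.35], [0, -0.0265, 0.38], [0, -0.0265, 0.3886], [0, -0.0265, 0.3886], [0, -0.0265, 0.3886], [0.03, -0.0265, 0.3886], [0.06, -0.0265, 0.3886], [0.09, -0.0265, 0.3886], [0.115, -0.0265, 0.3886], [0.135, -0.0265, 0.3886], [0.146, -0.0265, 0.3886], [0.148, -0.0265, 0.3886], [0.148, -0.0265, 0.3886]]' --dr '[[-0.089, 0, 0], [-0.089, 0, 0], [-0.089, 0, 0], [-0.089, 0, 0], [-0.089, 0, 0], [-0.089, 0, 0], [-0.089, 0, 0], [-0.089, 0, 0], [-0.089, 0, 0], [-0.089, 0, 0], [-0.089, 0, 0], [-0.089, 0, 0], [-0.089, 0, 0], [-0.089, 0, 0], [-0.089, 0, 0], [-0.089, 0, 0], [-0.089, 0, 0], [-0.089, 0, 0], [-0.089, 0, 0], [-0.089, 0, 0]]'

```text
time: 11.15
eef_pos: [0.4435, -0.0006, 0.0273]
tcp_rot: [0.499, 0.501, -0.5, 0.5]
contact_force: [0.5, -0.2, 0.5]
opening: 0.994
```

```bash
python3 go.py .4447,-.0003,.028,0;python3 -c "
from h import *
d=shot('side','s6.png')
cv2.imwrite('pics/s6z.png',cv2.resize(cv2.imread('pics/s6.png')[100:320,270:500],None,fx=2.7,fy=2.7))"
```

```text
t 11.15 p [ 0.4435 -0.0006  0.0273] yaw 0.08 F [ 0.5435 -0.1595  0.4825] op 0.994
travel [-0.0007  0.0012 -0.0003] dr [0.001 0.001 0.002]
```

View pics/s6z.png

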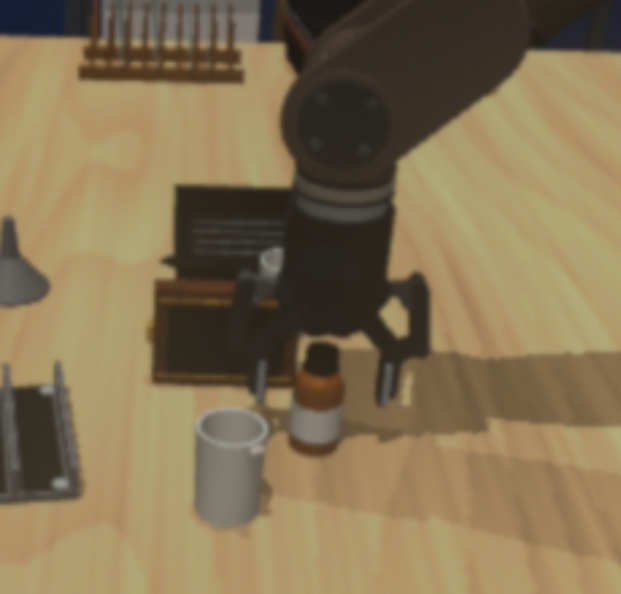

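Bottle b is between the fingers, at about (318,400) in the zoom.

play_rows --claw '[255, 255, 255, 255, 255, 255, 255, 255, 255, 255, 255, 255, 255, 255, 255, 255]' --travel '[[-0.001, 0.001, 0], [-0.001, 0.001, 0], [-0.001, 0.001, 0], [-0.001, 0.001, 0], [-0.001, 0.001, 0], [-0.001, 0.001, 0], [-0.001, 0.001, 0], [-0.001, 0.001, 0], [-0.001, 0.001, 0], [-0.001, 0.001, 0], [-0.015, 0.001, 0], [-0.04, 0.001, 0], [-0.07, 0.001, 0], [-0.1, 0.001, 0], [-0.11, 0.001, 0], [-0.11, 0.001, 0]]' --dr '[[0, 0, 0], [0, 0, 0], [0, 0, 0], [0, 0, 0], [0, 0, 0], [0, 0, 0], [0, 0, 0], [0, 0, 0], [0, 0, 0], [0, 0, 0], [0, 0, 0], [0, 0, 0], [0, 0, 0], [0, 0, 0], [0, 0, 0], [0, 0, 0]]'

```text
time: 12.8
eef_pos: [0.4459, -0.001, 0.139]
tcp_rot: [0.5, 0.499, -0.5, 0.501]
contact_force: [-0.7, 0.1, -1.1]
opening: 0.44
```

```bash
python3 go.py .4979,.317,.137,-5 .4979,.317,.037,-5
```

```text
t 12.8 p [ 0.4459 -0.001   0.139 ] yaw 0.05 F [-0.6554  0.0703 -1.1083] op 0.44
travel [ 0.0014  0.0523 -0.3179] dr [ 0.088  0.002 -0.003]
travel [ 0.1014  0.052  -0.3182] dr [ 0.088  0.002 -0.003]
```

play_rows --claw '[255, 255, 255, 255, 255, 255, 255, 255, 255, 255, 255, 255, 255, 255, 255, 255, 255, 255, 255, 255]' --travel '[[0, 0.006, -0.035], [0, 0.012, -0.07], [0, 0.018, -0.11], [0, 0.025, -0.15], [0, 0.031, -0.19], [0, 0.038, -0.23], [0, 0.044, -0.265], [0, 0.049, -0.295], [0, 0.052, -0.315], [0, 0.052, -0.318], [0, 0.052, -0.318], [0, 0.052, -0.318], [0.025, 0.052, -0.318], [0.05, 0.052, -0.318], [0.07, 0.052, -0.318], [0.085, 0.052, -0.318], [0.093, 0.052, -0.318], [0.098, 0.052, -0.318], [0.1, 0.052, -0.318], [0.101, 0.052, -0.318]]' --dr '[[0.01, 0, 0], [0.02, 0, 0], [0.03, 0, 0], [0.04, 0, 0], [0.05, 0, 0], [0.06, 0, 0], [0.07, 0, 0], [0.08, 0, 0], [0.088, 0.002, -0.003], [0.088, 0.002, -0.003], [0.088, 0.002, -0.003], [0.088, 0.002, -0.003], [0.088, 0.002, -0.003], [0.088, 0.002, -0.003], [0.088, 0.002, -0.003], [0.088, 0.002, -0.003], [0.088, 0.002, -0.003], [0.088, 0.002, -0.003], [0.088, 0.002, -0.003], [0.088, 0.002, -0.003]]'

```text
time: 14.8
eef_pos: [0.4985, 0.3171, 0.0381]
tcp_rot: [0.522, 0.478, -0.521, 0.478]
contact_force: [-0.5, 0.2, -0.9]
opening: 0.441
```

```bash
python3 go.py .4979,.317,.037,-5;python3 -c "
from h import *
d=shot('side','s7.png')
cv2.imwrite('pics/s7z.png',cv2.resize(cv2.imread('pics/s7.png')[220:480,230:530],None,fx=2.2,fy=2.2))"
```

```text
t 14.8 p [0.4985 0.3171 0.0381] yaw -4.99 F [-0.5306  0.2199 -0.9097] op 0.441
travel [ 0.0011 -0.0006  0.0001] dr [ 0.    -0.001 -0.001]
```

View pics/s7z.png

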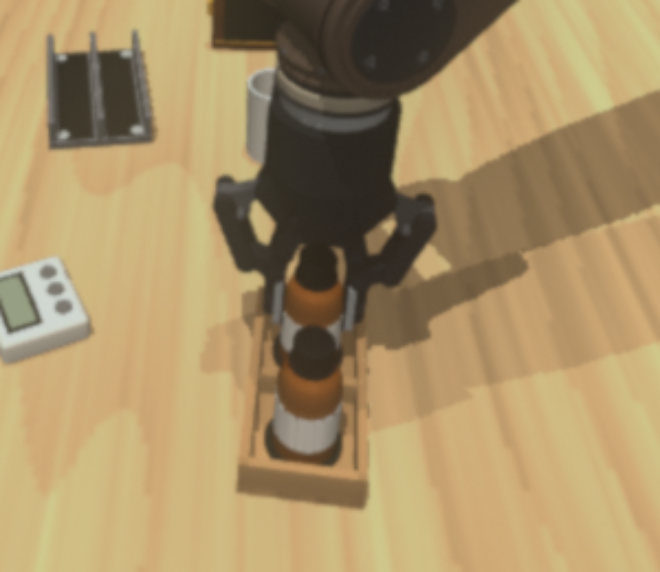

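Bottle b is in the near bay, about 1 mm above the floor. I'll lower it until it touches.

play_rows --claw '[255, 255, 255, 255]' --travel '[[0.001, 0, 0], [0.002, 0, 0], [0.002, 0, 0], [0.002, 0, 0]]' --dr '[[0, 0, 0], [0, 0, 0], [0, 0, 0], [0, 0, 0]]'

```text
time: 15.25
eef_pos: [0.4984, 0.3171, 0.0362]
tcp_rot: [0.522, 0.478, -0.521, 0.478]
contact_force: [-0.1, -0.0, -1.8]
opening: 0.44
```

play_rows --claw '[255, 255, 255]' --travel '[[0.001, 0, 0], [0.001, 0, 0], [0.001, 0, 0]]' --dr '[[0, 0, 0], [0, 0, 0], [0, 0, 0]]'

```text
time: 15.55
eef_pos: [0.4986, 0.3173, 0.0359]
tcp_rot: [0.522, 0.478, -0.521, 0.478]
contact_force: [-2.3, -0.5, 2.8]
opening: 0.441
```

Contact made; releasing.

play_rows --claw '[120, 110, 100, 80, 60, 40, 20, 0, 0, 0, 0, 0, 0, 0, 0]' --travel '[[0, 0, 0], [0, 0, 0], [0, 0, 0], [0, 0, 0], [0, 0, 0], [0, 0, 0], [0, 0, 0], [0, 0, 0], [-0.02, 0, 0], [-0.05, 0, 0], [-0.08, 0, 0], [-0.11, 0, 0], [-0.14, 0, 0], [-0.14, 0, 0], [-0.14, 0, 0]]' --dr '[[0, 0, 0], [0, 0, 0], [0, 0, 0], [0, 0, 0], [0, 0, 0], [0, 0, 0], [0, 0, 0], [0, 0, 0], [0, 0, 0], [0, 0, 0], [0, 0, 0], [0, 0, 0], [0, 0, 0], [0, 0, 0], [0, 0, 0]]'

```text
time: 17.05
eef_pos: [0.4986, 0.3173, 0.1764]
tcp_rot: [0.522, 0.477, -0.52, 0.478]
contact_force: [-0.5, -0.4, 0.5]
opening: 1.002
```

```bash
python3 go.py .5138,.0862,.176,30 .5138,.0862,.022,30;python3 -c "
from h import *
d=shot('side','s8.png')
d=shot('wrist','w8.png')
cv2.imwrite('pics/s8z.png',cv2.resize(cv2.imread('pics/s8.png')[220:480,230:530],None,fx=2.2,fy=2.2))"
python3 wchk.py w8.png .498 .317 .0195 .03 .06
```

```text
t 17.05 p [0.4986 0.3173 0.1764] yaw -4.98 F [-0.5395 -0.3714  0.5461] op 1.002
travel [0.0001 0.0352 0.2289] dr [-0.61  -0.001 -0.003]
travel [0.1541 0.0347 0.2292] dr [-0.61  -0.001 -0.003]
(552, array([0.4978, 0.3183]), np.float64(0.0003064893323577819), np.float64(0.05998771665630215))
```

View pics/s8z.png

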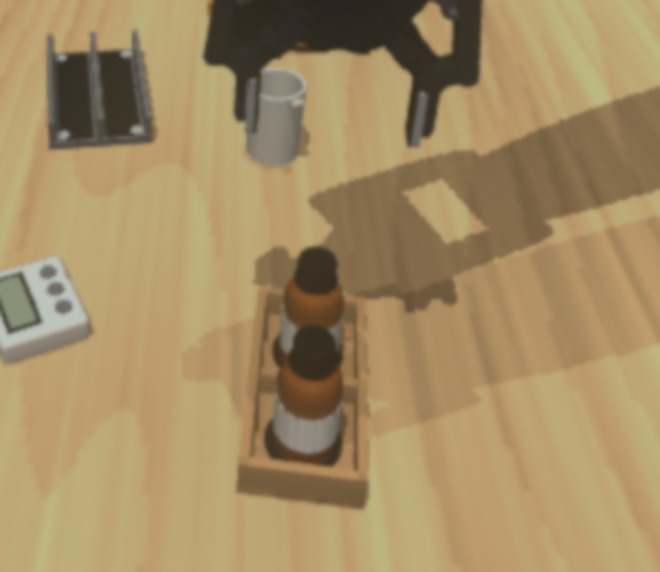

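Both bottles stand upright, one in each bay. Next, beaker a.

play_rows --claw '[0, 0, 0, 0, 0, 0, 0, 0, 0, 0, 0, 0, 0, 0, 0, 0]' --travel '[[0, 0.006, 0.04], [0, 0.013, 0.085], [0, 0.02, 0.13], [0, 0.027, 0.175], [0, 0.033, 0.215], [0, 0.035, 0.229], [0, 0.035, 0.229], [0, 0.035, 0.229], [0.03, 0.035, 0.229], [0.06, 0.035, 0.229], [0.09, 0.035, 0.229], [0.115, 0.035, 0.229], [0.135, 0.035, 0.229], [0.15, 0.035, 0.229], [0.154, 0.035, 0.229], [0.154, 0.035, 0.229]]' --dr '[[-0.12, 0, 0], [-0.24, 0, 0], [-0.36, 0, 0], [-0.48, 0, 0], [-0.6, 0, 0], [-0.61, 0, 0], [-0.61, 0, 0], [-0.61, 0, 0], [-0.61, 0, 0], [-0.61, 0, 0], [-0.61, 0, 0], [-0.61, 0, 0], [-0.61, 0, 0], [-0.61, 0, 0], [-0.61, 0, 0], [-0.61, 0, 0]]'

```text
time: 18.75
eef_pos: [0.5118, 0.0862, 0.0195]
tcp_rot: [0.353, 0.613, -0.354, 0.612]
contact_force: [0.4, -0.1, -0.4]
opening: 0.998
```

```bash
python3 go.py .5138,.0862,.022,30;python3 -c "
from h import *
d=shot('side','s9.png')
cv2.imwrite('pics/s9z.png',cv2.resize(cv2.imread('pics/s9.png')[150:350,230:460],None,fx=2.7,fy=2.7))
d=shot('wrist','w9.png')"
```

```text
t 18.75 p [0.5118 0.0862 0.0195] yaw 30.02 F [ 0.3777 -0.0539 -0.3939] op 0.998
travel [-0.0025  0.0017  0.001 ] dr [ 0.    -0.001  0.002]
```

View pics/s9z.png

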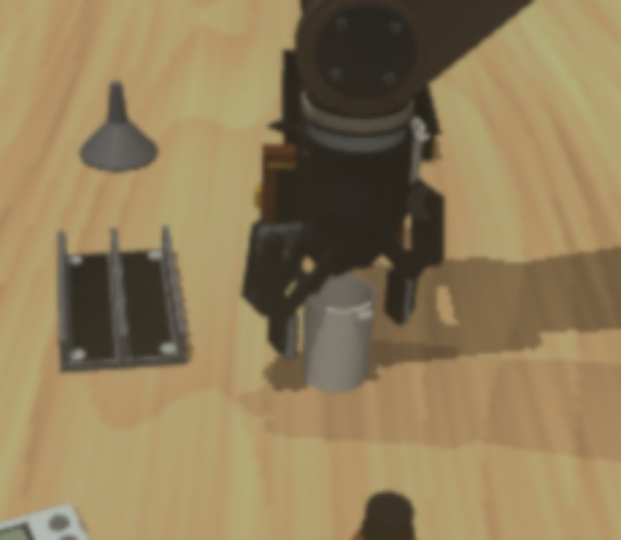

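View pics/w9.png

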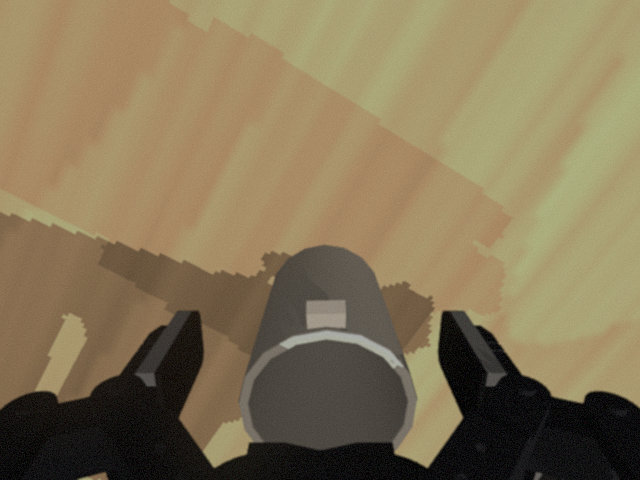

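The lip faces away from both fingers, at (326,313). I'll grip and lift.

play_rows --claw '[255, 255, 255, 255, 255, 255, 255, 255, 255, 255, 255, 255, 255, 255, 255, 255, 255]' --travel '[[-0.003, 0.002, 0.001], [-0.003, 0.002, 0.001], [-0.003, 0.002, 0.001], [-0.003, 0.002, 0.001], [-0.003, 0.002, 0.001], [-0.003, 0.002, 0.001], [-0.003, 0.002, 0.001], [-0.003, 0.002, 0.001], [-0.003, 0.002, 0.001], [-0.003, 0.002, 0.001], [-0.015, 0.002, 0.001], [-0.04, 0.002, 0.001], [-0.07, 0.002, 0.001], [-0.105, 0.002, 0.001], [-0.135, 0.002, 0.001], [-0.145, 0.002, 0.001], [-0.145, 0.002, 0.001]]' --dr '[[0, 0, 0], [0, 0, 0], [0, 0, 0], [0, 0, 0], [0, 0, 0], [0, 0, 0], [0, 0, 0], [0, 0, 0], [0, 0, 0], [0, 0, 0], [0, 0, 0], [0, 0, 0], [0, 0, 0], [0, 0, 0], [0, 0, 0], [0, 0, 0], [0, 0, 0]]' --force 30

```text
time: 20.55
eef_pos: [0.5162, 0.086, 0.1679]
tcp_rot: [0.354, 0.611, -0.353, 0.614]
contact_force: [0.6, -0.5, 0.0]
opening: 0.579
```

```bash
python3 go.py .4825,-.393,.165,30;python3 -c "
from h import *
d=shot('side','s10.png')
cv2.imwrite('pics/s10z.png',cv2.resize(cv2.imread('pics/s10.png')[100:320,230:460],None,fx=2.7,fy=2.7))"
```

```text
t 20.55 p [0.5162 0.086  0.1679] yaw 29.99 F [ 0.6182 -0.4606  0.0425] op 0.579
travel [ 0.003  -0.2686  0.398 ] dr [-0.     0.003 -0.004]
```

View pics/s10z.png

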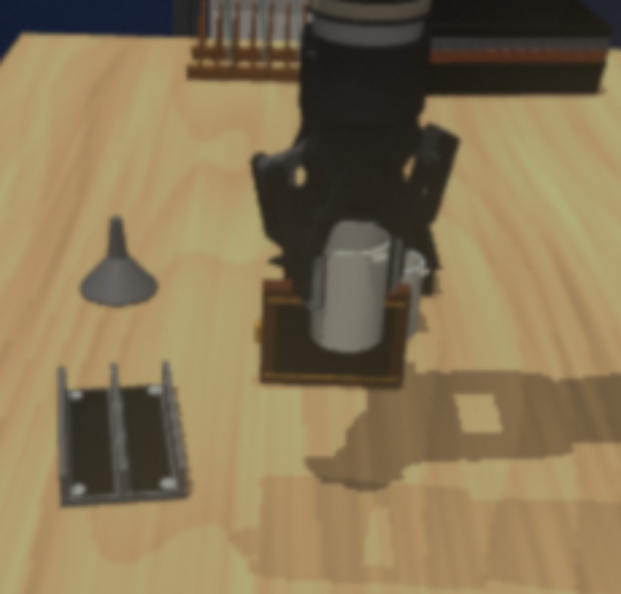

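The beaker is held upright, at (348,285) in the zoom. I'll carry it over to the tray.

play_rows --claw '[255, 255, 255, 255, 255, 255, 255, 255, 255, 255, 255, 255, 255, 255, 255, 255]' --travel '[[0, -0.016, 0.024], [0, -0.035, 0.052], [0, -0.056, 0.083], [0, -0.078, 0.116], [0, -0.1, 0.15], [0, -0.123, 0.184], [0, -0.147, 0.218], [0, -0.17, 0.252], [0, -0.193, 0.286], [0, -0.215, 0.32], [0, -0.237, 0.352], [0, -0.255, 0.378], [0, -0.266, 0.394], [0, -0.268, 0.398], [0, -0.268, 0.398], [0, -0.268, 0.398]]' --dr '[[0, 0, 0], [0, 0, 0], [0, 0, 0], [0, 0, 0], [0, 0, 0], [0, 0, 0], [0, 0, 0], [0, 0, 0], [0, 0.003, -0.004], [0, 0.003, -0.004], [0, 0.003, -0.004], [0, 0.003, -0.004], [0, 0.003, -0.004], [0, 0.003, -0.004], [0, 0.003, -0.004], [0, 0.003, -0.004]]'

```text
time: 22.2
eef_pos: [0.4819, -0.391, 0.1652]
tcp_rot: [0.353, 0.614, -0.354, 0.611]
contact_force: [0.3, 0.0, -0.0]
opening: 0.577
```

```bash
python3 go.py .4825,-.393,.032,30;python3 -c "
from h import *
d=shot('top','t11.png')
cv2.imwrite('pics/t11z.png',np.clip(cv2.resize(cv2.imread('pics/t11.png')[140:400,340:640],None,fx=2.2,fy=2.2)*1.6,0,255).astype(np.uint8))"
```

```text
t 22.2 p [ 0.4819 -0.391   0.1652] yaw 30.06 F [ 0.3131  0.0084 -0.0127] op 0.577
travel [0.1332 0.     0.0026] dr [ 0.001 -0.004  0.003]
```

View pics/t11z.png

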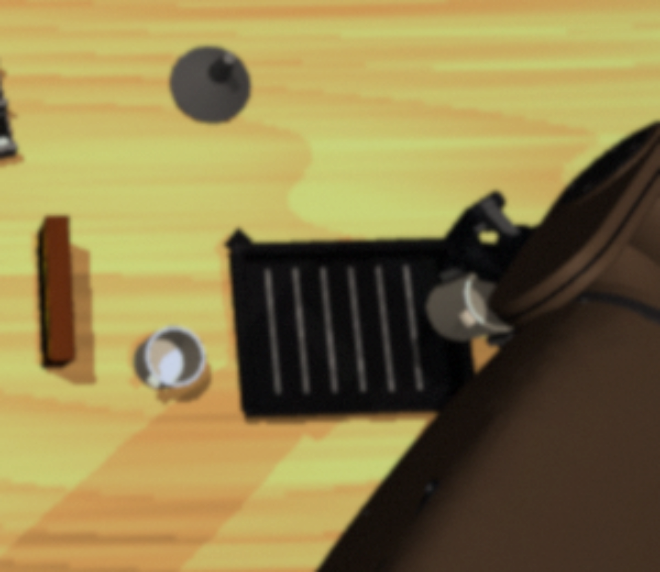

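The beaker is over the right part of the tray, as planned. Lowering it.

play_rows --claw '[255, 255, 255, 255, 255, 255, 255, 255, 255, 255, 255]' --travel '[[0.03, 0, 0], [0.06, 0, 0], [0.09, 0, 0], [0.11, 0, 0], [0.12, 0, 0], [0.126, 0, 0], [0.13, 0, 0], [0.132, 0, 0], [0.133, 0, 0], [0.133, 0, 0], [0.133, 0, 0]]' --dr '[[0, 0, 0], [0, -0.002, 0.002], [0, -0.003, 0.003], [0, -0.003, 0.003], [0, -0.003, 0.003], [0, -0.003, 0.003], [0, -0.003, 0.003], [0, -0.003, 0.003], [0, -0.003, 0.003], [0, -0.003, 0.003], [0, -0.003, 0.003]]'

```text
time: 23.35
eef_pos: [0.4816, -0.3912, 0.0332]
tcp_rot: [0.353, 0.612, -0.353, 0.613]
contact_force: [-0.1, -0.7, 0.1]
opening: 0.578
```

```bash
python3 -c "
from h import *
d=shot('side','s12.png')
cv2.imwrite('pics/s12z.png',cv2.resize(cv2.imread('pics/s12.png')[100:260,270:470],None,fx=3,fy=3))
d=shot('wrist','w12.png')"; python3 wchk.py w12.png .482 -.391 .025 .07 .09
```

```text
(12474, array([ 0.4794, -0.3879]), np.float64(0.0032365063585514903), np.float64(0.0899963584601269))
```

View pics/s12z.png

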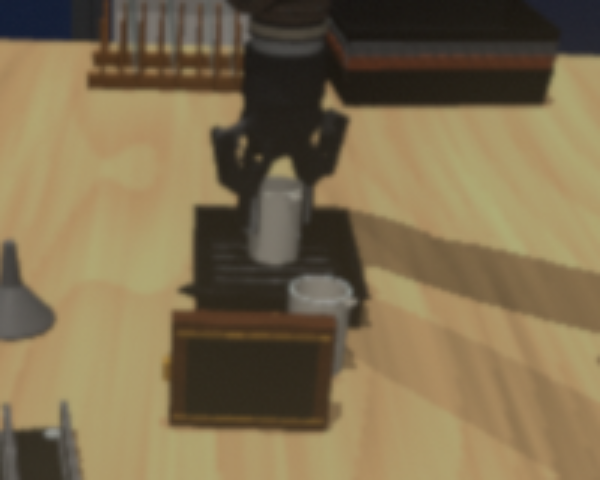

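View pics/w12.png

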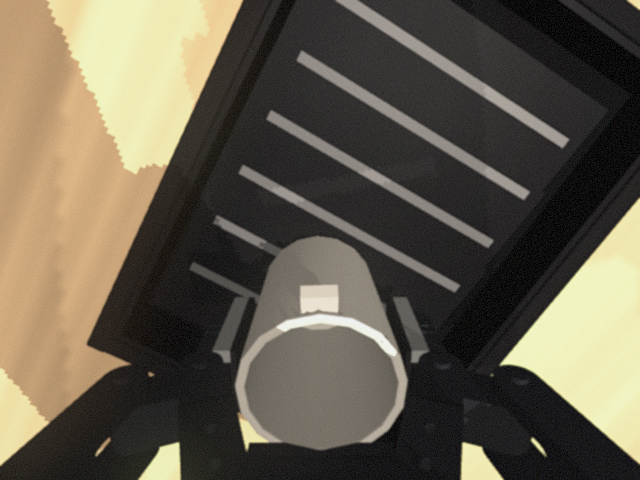

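The beaker is inside the tray with the fingers clear of the walls. I'll lower the last few mm.

play_rows --claw '[255, 255, 255, 255]' --travel '[[0.001, 0, 0], [0.002, 0, 0], [0.003, 0, 0], [0.003, 0, 0]]' --dr '[[0, 0, 0], [0, 0, 0], [0, 0, 0], [0, 0, 0]]'

```text
time: 23.85
eef_pos: [0.4817, -0.3913, 0.0307]
tcp_rot: [0.353, 0.613, -0.353, 0.613]
contact_force: [-1.3, 1.0, 3.4]
opening: 0.58
```

play_rows --claw '[255, 255, 255]' --travel '[[0.001, 0, 0], [0.0015, 0, 0], [0.0015, 0, 0]]' --dr '[[0, 0, 0], [0, 0, 0], [0, 0, 0]]'

```text
time: 24.15
eef_pos: [0.4818, -0.3916, 0.0307]
tcp_rot: [0.353, 0.613, -0.353, 0.613]
contact_force: [-3.0, 2.4, 9.0]
opening: 0.58
```

play_rows --claw '[95, 85, 75, 60, 45, 30, 15, 0, 0, 0, 0, 0, 0, 0, 0]' --travel '[[-0.001, 0, 0], [-0.001, 0, 0], [-0.001, 0, 0], [-0.001, 0, 0], [-0.001, 0, 0], [-0.001, 0, 0], [-0.001, 0, 0], [-0.001, 0, 0], [-0.02, 0, 0], [-0.05, 0, 0], [-0.08, 0, 0], [-0.11, 0, 0], [-0.14, 0, 0], [-0.14, 0, 0], [-0.14, 0, 0]]' --dr '[[0, 0, 0], [0, 0, 0], [0, 0, 0], [0, 0, 0], [0, 0, 0], [0, 0, 0], [0, 0, 0], [0, 0, 0], [0, 0, 0], [0, 0, 0], [0, 0, 0], [0, 0, 0], [0, 0, 0], [0, 0, 0], [0, 0, 0]]'

```text
time: 25.65
eef_pos: [0.4821, -0.3918, 0.1714]
tcp_rot: [0.353, 0.612, -0.354, 0.613]
contact_force: [-0.2, -1.1, -1.3]
opening: 1.002
```

```bash
python3 go.py .4555,-.1852,.17,30 .4555,-.1852,.022,30;python3 -c "
from h import *
d=shot('side','s13.png')
cv2.imwrite('pics/s13z.png',cv2.resize(cv2.imread('pics/s13.png')[100:260,270:470],None,fx=3,fy=3))
d=shot('wrist','w13.png')"; python3 wchk.py w13.png .482 -.391 .0243 .02 .06
```

```text
t 25.65 p [ 0.4821 -0.3918  0.1714] yaw 30.09 F [-0.1504 -1.0692 -1.301 ] op 1.002
travel [ 0.001   0.0805 -0.1921] dr [0.002 0.002 0.   ]
travel [ 0.149   0.0806 -0.1924] dr [0.002 0.002 0.   ]
(1926, array([ 0.478 , -0.3888]), np.float64(0.001837081781400135), np.float64(0.059955813339431174))
```

View pics/s13z.png

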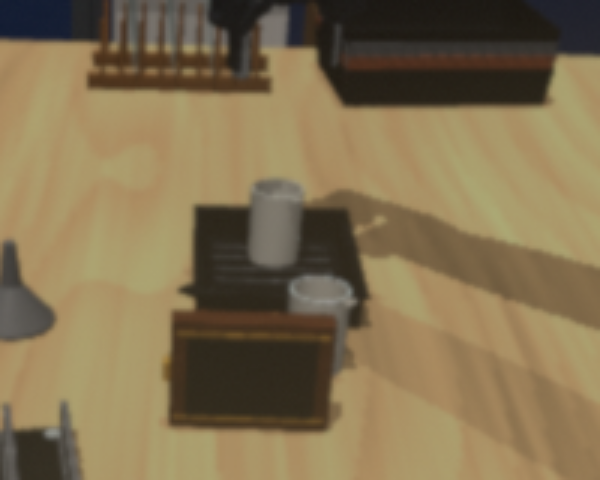

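View pics/w13.png

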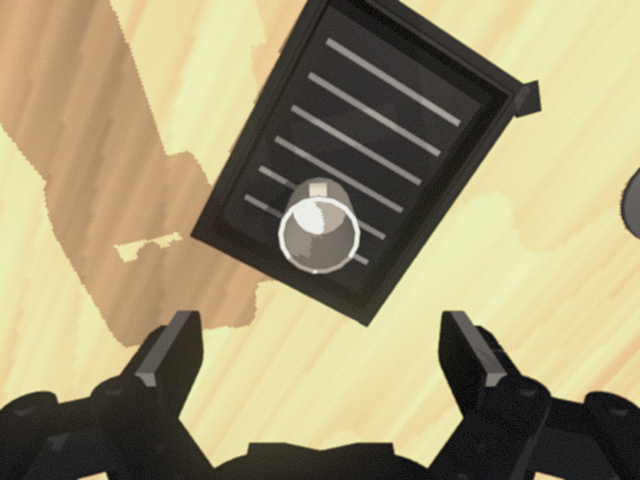

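Beaker a stands upright in the tray. Next, beaker b.

play_rows --claw '[0, 0, 0, 0, 0, 0, 0, 0, 0, 0, 0, 0, 0, 0]' --travel '[[0, 0.016, -0.038], [0, 0.033, -0.08], [0, 0.05, -0.12], [0, 0.067, -0.16], [0, 0.078, -0.187], [0, 0.08, -0.192], [0, 0.08, -0.192], [0, 0.08, -0.192], [0.03, 0.08, -0.192], [0.06, 0.08, -0.192], [0.09, 0.08, -0.192], [0.11, 0.08, -0.192], [0.11, 0.08, -0.192], [0.11, 0.08, -0.192]]' --dr '[[0, 0, 0], [0, 0, 0], [0, 0, 0], [0, 0, 0], [0, 0, 0], [0, 0, 0], [0, 0, 0], [0, 0, 0], [0, 0, 0], [0, 0, 0], [0, 0, 0], [0, 0, 0], [0, 0, 0], [0, 0, 0]]'

```text
time: 27.15
eef_pos: [0.4541, -0.1854, 0.0593]
tcp_rot: [0.354, 0.614, -0.353, 0.611]
contact_force: [1.1, -0.7, 0.2]
opening: 1.002
```

```bash
python3 -c "
from h import *
d=shot('wrist','w14.png')"; python3 wchk.py w14.png .4555 -.1852 .0243 .02 .06; python3 go.py .4555,-.1852,.022,30
```

```text
(7780, array([ 0.4532, -0.1836]), np.float64(0.0018129724014399164), np.float64(0.05999403481567672))
t 27.2 p [ 0.4547 -0.1856  0.0602] yaw 30.03 F [-0.4262  0.1776  0.9806] op 1.003
travel [0.0382 0.0009 0.    ] dr [ 0.    -0.001  0.001]
```

View pics/w14.png

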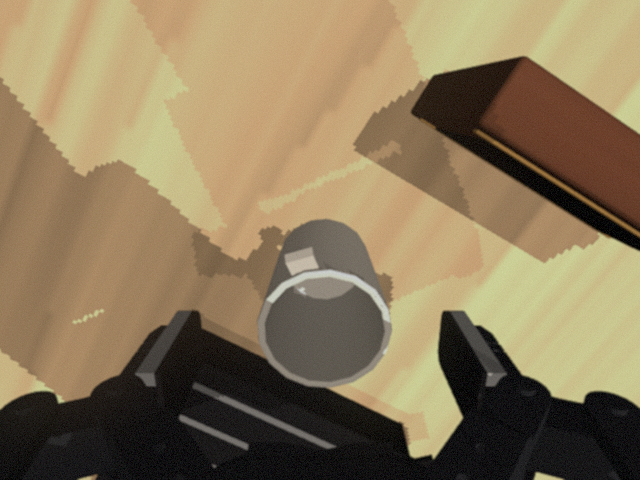

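The beaker is centred between the fingers and its lip (300,260) is clear of the pads. I'll descend, grip and lift.

play_rows --claw '[0, 0, 0, 0, 255, 255, 255, 255, 255, 255, 255, 255, 255, 255, 255, 255, 255, 255]' --travel '[[0.02, 0, 0], [0.034, 0, 0], [0.038, 0, 0], [0.038, 0, 0], [0.038, 0, 0], [0.038, 0, 0], [0.038, 0, 0], [0.038, 0, 0], [0.038, 0, 0], [0.038, 0, 0], [0.038, 0, 0], [0.038, 0, 0], [0.025, 0, 0], [0, 0, 0], [-0.03, 0, 0], [-0.055, 0, 0], [-0.06, 0, 0], [-0.06, 0, 0]]' --dr '[[0, 0, 0], [0, 0, 0], [0, 0, 0], [0, 0, 0], [0, 0, 0], [0, 0, 0], [0, 0, 0], [0, 0, 0], [0, 0, 0], [0, 0, 0], [0, 0, 0], [0, 0, 0], [0, 0, 0], [0, 0, 0], [0, 0, 0], [0, 0, 0], [0, 0, 0], [0, 0, 0]]'

```text
time: 29.0
eef_pos: [0.455, -0.1859, 0.121]
tcp_rot: [0.353, 0.612, -0.353, 0.613]
contact_force: [-0.4, -0.0, -0.7]
opening: 0.559
```

```bash
python3 go.py .4825,-.303,.12,30 .4825,-.303,.032,30;python3 -c "
from h import *
d=shot('side','s15.png')
cv2.imwrite('pics/s15z.png',cv2.resize(cv2.imread('pics/s15.png')[80:260,270:470],None,fx=3,fy=3))"
```

```text
t 29.0 p [ 0.455  -0.1859  0.121 ] yaw 30.03 F [-0.3575 -0.0371 -0.7131] op 0.559
travel [ 0.0011 -0.0348  0.1151] dr [ 0.     0.001 -0.   ]
travel [ 0.0891 -0.0348  0.115 ] dr [ 0.     0.001 -0.   ]
```

View pics/s15z.png

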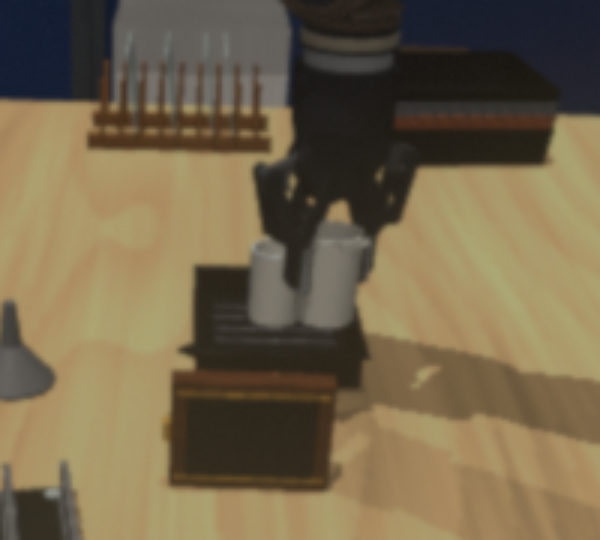

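Beaker b is gripped, and its lean in the image matches perspective at that column. I'll move it to the near half of the tray.

play_rows --claw '[255, 255, 255, 255, 255, 255, 255, 255, 255, 255, 255, 255, 255, 255, 255, 255]' --travel '[[0, -0.009, 0.03], [0, -0.018, 0.06], [0, -0.027, 0.09], [0, -0.034, 0.112], [0, -0.035, 0.115], [0, -0.035, 0.115], [0, -0.035, 0.115], [0.025, -0.035, 0.115], [0.05, -0.035, 0.115], [0.07, -0.035, 0.115], [0.08, -0.035, 0.115], [0.084, -0.035, 0.115], [0.087, -0.035, 0.115], [0.089, -0.035, 0.115], [0.089, -0.035, 0.115], [0.089, -0.035, 0.115]]' --dr '[[0, 0, 0], [0, 0, 0], [0, 0, 0], [0, 0, 0], [0, 0, 0], [0, 0, 0], [0, 0, 0], [0, 0, 0], [0, 0, 0], [0, 0, 0], [0, 0, 0], [0, 0, 0], [0, 0, 0], [0, 0, 0], [0, 0, 0], [0, 0, 0]]'

```text
time: 30.65
eef_pos: [0.4818, -0.3028, 0.0312]
tcp_rot: [0.353, 0.613, -0.354, 0.612]
contact_force: [0.7, -0.3, 0.0]
opening: 0.563
```

```bash
python3 go.py .4825,-.303,.032,30;python3 -c "
from h import *
d=shot('side','s16.png')
cv2.imwrite('pics/s16z.png',cv2.resize(cv2.imread('pics/s16.png')[80:260,270:470],None,fx=3,fy=3))"
```

```text
t 30.65 p [ 0.4818 -0.3028  0.0312] yaw 30.03 F [ 0.6865 -0.3458  0.0328] op 0.563
travel [-0.0008  0.0005  0.0005] dr [ 0.    -0.     0.001]
```

View pics/s16z.png

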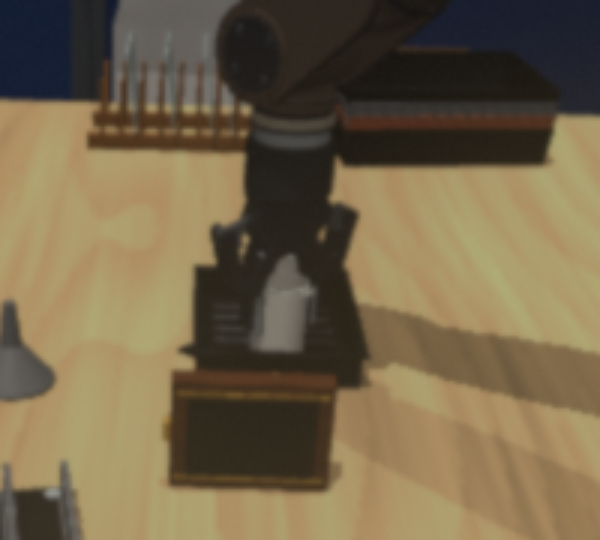

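play_rows --claw '[255, 255, 255, 255]' --travel '[[0.001, 0, 0], [0.002, 0, 0], [0.002, 0, 0], [0.002, 0, 0]]' --dr '[[0, 0, 0], [0, 0, 0], [0, 0, 0], [0, 0, 0]]'

```text
time: 31.1
eef_pos: [0.4816, -0.3027, 0.0291]
tcp_rot: [0.353, 0.613, -0.354, 0.612]
contact_force: [-0.5, -0.3, -0.2]
opening: 0.563
```

play_rows --claw '[255, 255, 255, 255]' --travel '[[0.001, 0, 0], [0.002, 0, 0], [0.002, 0, 0], [0.002, 0, 0]]' --dr '[[0, 0, 0], [0, 0, 0], [0, 0, 0], [0, 0, 0]]'

```text
time: 31.5
eef_pos: [0.4819, -0.303, 0.0281]
tcp_rot: [0.353, 0.613, -0.354, 0.612]
contact_force: [-1.4, 1.7, 4.7]
opening: 0.559
```

Contact made; releasing.

play_rows --claw '[95, 85, 75, 60, 45, 30, 15, 0, 0, 0, 0, 0, 0, 0, 0]' --travel '[[0, 0, 0], [0, 0, 0], [0, 0, 0], [0, 0, 0], [0, 0, 0], [0, 0, 0], [0, 0, 0], [0, 0, 0], [-0.02, 0, 0], [-0.05, 0, 0], [-0.08, 0, 0], [-0.11, 0, 0], [-0.14, 0, 0], [-0.14, 0, 0], [-0.14, 0, 0]]' --dr '[[0, 0, 0], [0, 0, 0], [0, 0, 0], [0, 0, 0], [0, 0, 0], [0, 0, 0], [0, 0, 0], [0, 0, 0], [0, 0, 0], [0, 0, 0], [0, 0, 0], [0, 0, 0], [0, 0, 0], [0, 0, 0], [0, 0, 0]]'

```text
time: 33.0
eef_pos: [0.4823, -0.3032, 0.1686]
tcp_rot: [0.353, 0.612, -0.354, 0.613]
contact_force: [-0.3, -0.0, -0.1]
opening: 0.997
```

```bash
python3 go.py .5127,-.0902,.18,90;python3 -c "
from h import *
d=shot('side','s17.png')
cv2.imwrite('pics/s17z.png',cv2.resize(cv2.imread('pics/s17.png')[80:260,270:470],None,fx=3,fy=3))"
```

```text
t 33.0 p [ 0.4823 -0.3032  0.1686] yaw 30.03 F [-0.2547 -0.0315 -0.0749] op 0.997
travel [-0.0116  0.1329 -0.1692] dr [-1.047  0.001  0.001]
```

View pics/s17z.png

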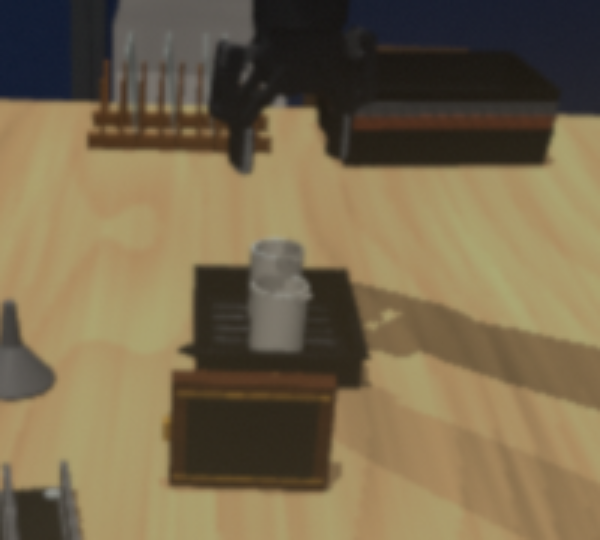

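Both beakers stand upright in the tray, at (277,262) and (278,315) in the zoom. I'll hover over the holder.

play_rows --claw '[0, 0, 0, 0, 0, 0, 0, 0, 0, 0, 0]' --travel '[[-0.012, 0.027, -0.034], [-0.012, 0.053, -0.068], [-0.012, 0.08, -0.1], [-0.012, 0.106, -0.135], [-0.012, 0.128, -0.163], [-0.012, 0.133, -0.169], [-0.012, 0.133, -0.169], [-0.012, 0.133, -0.169], [-0.012, 0.133, -0.169], [-0.012, 0.133, -0.169], [-0.012, 0.133, -0.169]]' --dr '[[-0.12, 0, 0], [-0.24, 0, 0], [-0.36, 0, 0], [-0.48, 0, 0], [-0.6, 0, 0], [-0.74, 0, 0], [-0.88, 0, 0], [-1.0, 0, 0], [-1.047, 0, 0], [-1.047, 0, 0], [-1.047, 0, 0]]'

```text
time: 34.15
eef_pos: [0.5114, -0.0894, 0.1776]
tcp_rot: [0.001, 0.709, 0.0, 0.705]
contact_force: [0.5, -0.7, -0.4]
opening: 1.0
```

```bash
python3 -c "
from h import *
np.set_printoptions(precision=4,suppress=True)
d=shot('wrist','w18.png')
q=cloud(d).reshape(-1,3);q=q[np.isfinite(q).all(1)]
t=q[(q[:,2]>.086)&(q[:,2]<.096)&(abs(q[:,0]-.51)<.09)&(abs(q[:,1]+.09)<.03)]
print(len(t),t.min(0),t.max(0),cv2.minAreaRect(t[:,:2].astype(np.float32)),np.polyfit(t[:,0],t[:,1],1))"
python3 go.py .5127,-.0902,.053,90
```

```text
6395 [ 0.452  -0.101   0.0868] [ 0.5718 -0.0809  0.093 ] ((0.5119073390960693, -0.09096290171146393), (0.020034385845065117, 0.11985798925161362), 89.96382904052734) [-0.0007 -0.0906]
t 34.2 p [ 0.5116 -0.0895  0.178 ] yaw 89.96 F [ 0.4899  0.6844 -0.1353] op 1.002
travel [ 0.125  -0.0009  0.0016] dr [-0.001 -0.004 -0.002]
```

View pics/w18.png

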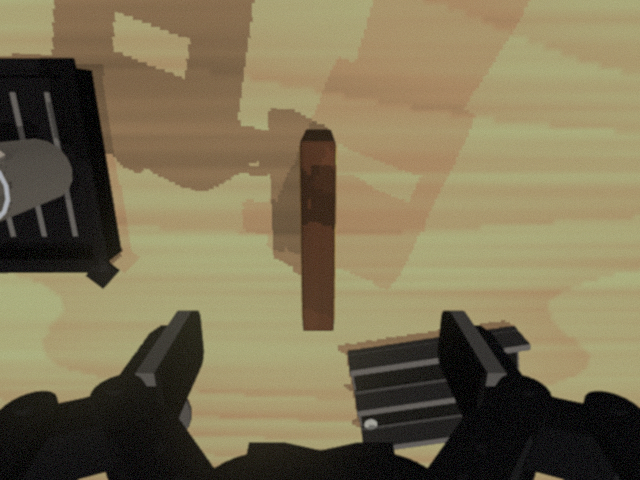

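The holder is aligned with the jaws, centred at (0.512, −0.091) with yaw 0. I'll descend, grip and lift.

play_rows --claw '[0, 0, 0, 0, 0, 0, 255, 255, 255, 255, 255, 255, 255, 255, 255, 255, 255, 255, 255]' --travel '[[0.03, -0.001, 0.001], [0.06, -0.001, 0.001], [0.09, -0.001, 0.001], [0.115, -0.001, 0.001], [0.125, -0.001, 0.001], [0.125, -0.001, 0.001], [0.125, -0.001, 0.001], [0.125, -0.001, 0.001], [0.125, -0.001, 0.001], [0.125, -0.001, 0.001], [0.125, -0.001, 0.001], [0.125, -0.001, 0.001], [0.125, -0.001, 0.001], [0.125, -0.001, 0.001], [0.125, -0.001, 0.001], [0.125, -0.001, 0.001], [0.125, -0.001, 0.001], [0.125, -0.001, 0.001], [0.125, -0.001, 0.001]]' --dr '[[0, -0.004, -0.002], [0, -0.004, -0.002], [0, -0.004, -0.002], [0, -0.004, -0.002], [0, -0.004, -0.002], [0, -0.004, -0.002], [0, -0.004, -0.002], [0, -0.004, -0.002], [0, -0.004, -0.002], [0, -0.004, -0.002], [0, -0.004, -0.002], [0, -0.004, -0.002], [0, -0.004, -0.002], [0, -0.004, -0.002], [0, -0.004, -0.002], [0, -0.004, -0.002], [0, -0.004, -0.002], [0, -0.004, -0.002], [0, -0.004, -0.002]]' --force 50

```text
time: 36.1
eef_pos: [0.5127, -0.0906, 0.0539]
tcp_rot: [-0.0, 0.707, -0.001, 0.708]
contact_force: [-1.2, -0.2, 5.9]
opening: 0.229
```

```bash
python3 go.py .512,-.0908,.15,90;python3 -c "
from h import *
d=shot('side','s19.png')
cv2.imwrite('pics/s19z.png',cv2.resize(cv2.imread('pics/s19.png')[80:300,220:450],None,fx=2.7,fy=2.7))"
```

```text
t 36.1 p [ 0.5127 -0.0906  0.0539] yaw 89.96 F [-1.2136 -0.2218  5.8823] op 0.229
travel [-0.0961 -0.0002 -0.0006] dr [-0.001  0.001  0.001]
```

View pics/s19z.png

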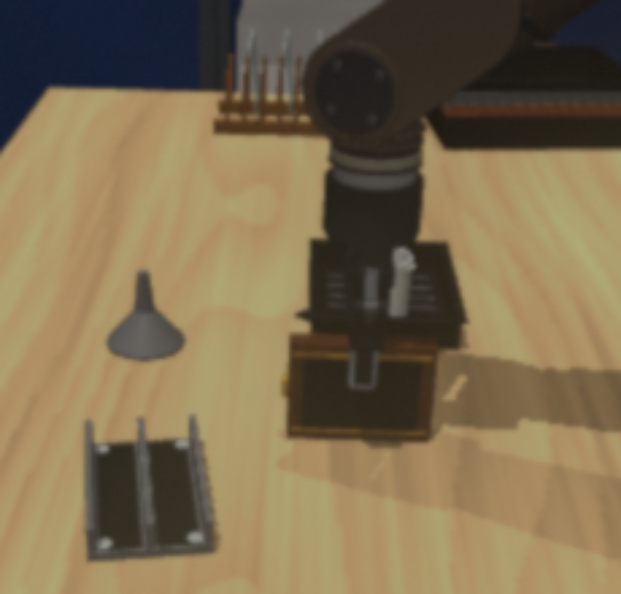

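Gripped (opening 19.5 mm). I'll lift, move above the near slot and rotate.

play_rows --claw '[255, 255, 255, 255, 255, 255, 255, 255, 255, 255]' --travel '[[-0.01, 0, 0], [-0.025, 0, 0], [-0.045, 0, 0], [-0.065, 0, 0], [-0.085, 0, 0], [-0.095, 0, 0], [-0.096, 0, 0], [-0.096, 0, 0], [-0.096, 0, 0], [-0.096, 0, 0]]' --dr '[[0, 0, 0], [0, 0, 0], [0, 0, 0], [0, 0, 0], [0, 0, 0], [0, 0, 0], [0, 0, 0], [0, 0, 0], [0, 0, 0], [0, 0, 0]]'

```text
time: 37.15
eef_pos: [0.5118, -0.0903, 0.1485]
tcp_rot: [0.0, 0.708, -0.0, 0.707]
contact_force: [-0.6, -0.4, -1.9]
opening: 0.228
```

```bash
python3 go.py .6569,.0125,.15,9.9
```

```text
t 37.15 p [ 0.5118 -0.0903  0.1485] yaw 89.96 F [-0.6383 -0.3718 -1.9067] op 0.228
travel [-0.0017  0.1029  0.145 ] dr [ 1.397 -0.001  0.001]
```

play_rows --claw '[255, 255, 255, 255, 255, 255, 255, 255, 255, 255, 255, 255, 255, 255, 255, 255, 255, 255]' --travel '[[0, 0.007, 0.01], [0, 0.015, 0.02], [0, 0.022, 0.031], [0, 0.03, 0.042], [0, 0.038, 0.053], [0, 0.046, 0.064], [0, 0.053, 0.075], [0, 0.061, 0.086], [0, 0.069, 0.097], [0, 0.077, 0.108], [0, 0.085, 0.119], [0, 0.093, 0.13], [0, 0.1, 0.14], [0, 0.103, 0.145], [0, 0.103, 0.145], [0, 0.103, 0.145], [0, 0.103, 0.145], [0, 0.103, 0.145]]' --dr '[[0.1, 0, 0], [0.2, 0, 0], [0.3, 0, 0], [0.4, 0, 0], [0.5, 0, 0], [0.6, 0, 0], [0.7, 0, 0], [0.8, 0, 0], [0.9, 0, 0], [1.0, 0, 0], [1.1, 0, 0], [1.2, 0, 0], [1.3, 0, 0], [1.36, 0, 0], [1.39, 0, 0], [1.397, 0, 0], [1.397, 0, 0], [1.397, 0, 0]]'

```text
time: 38.95
eef_pos: [0.6566, 0.0125, 0.1478]
tcp_rot: [0.454, 0.542, -0.455, 0.541]
contact_force: [-0.2, -0.1, -2.5]
opening: 0.227
```

```bash
python3 go.py .6569,.0125,.063,9.9;python3 -c "
from h import *
np.set_printoptions(precision=4,suppress=True)
d=shot('side','s20.png')
cv2.imwrite('pics/s20z.png',cv2.resize(cv2.imread('pics/s20.png')[80:320,200:450],None,fx=2.5,fy=2.5))
def st(n,d):
    q=cloud(d).reshape(-1,3);q=q[np.isfinite(q).all(1)]
    t=q[(q[:,2]>.026)&(q[:,2]<.034)&(abs(q[:,0]-.677)<.08)&(abs(q[:,1]-.016)<.1)]
    u=np.array([.9851,.1719]);v=np.array([-.1719,.9851]);c=np.array([.6774,.0158])
    a=(t[:,:2]-c)@u;b=(t[:,:2]-c)@v
    for k in(-.042,0,.042):
        m=abs(a-k)<.012
        if m.sum()>20: print(n,k,m.sum(),np.median(a[m]),a[m].min(),a[m].max(),b[m].min(),b[m].max(),'slope',np.polyfit(b[m],a[m],1)[0])
    t=q[(q[:,2]>.10)&(q[:,2]<.18)&(abs(q[:,0]-.66)<.06)&(abs(q[:,1]-.016)<.08)]
    a=(t[:,:2]-c)@u;b=(t[:,:2]-c)@v
    if len(t): print('obj',len(t),t[:,2].min(),a.min(),a.max(),b.min(),b.max())
st('side',d)
st('wrist',shot('wrist','w20.png'));st('top',shot('top','t20.png'))
st('top0',dict(np.load('/tmp/top0.png.npz')));st('side0',dict(np.load('/tmp/side0.png.npz')))
"
```

```text
t 38.95 p [0.6566 0.0125 0.1478] yaw 9.93 F [-0.2018 -0.1013 -2.5006] op 0.227
travel [0.0848 0.0005 0.0001] dr [ 0.001 -0.001  0.002]
side -0.042 117 -0.03906004787086233 -0.04197801764045131 -0.03609247092965846 -0.06924519584737528 0.07433739816485024 slope 0.0013547322302052106
side 0 124 0.00280410753937983 -0.0001927274491500212 0.0058433917254235345 -0.07316065055389627 0.07479188740157562 slope -0.0014401890241977917
side 0.042 118 0.04411083731232535 0.04178460737163206 0.04786978529579871 -0.0725810070480039 0.07607336123105536 slope -0.009048383785437266
obj 674 0.10002516323073568 -0.04295312216425821 0.0037531523841667193 -0.03363258283862815 0.061821517787130464
wrist -0.042 603 -0.041581802710740516 -0.044565034627377244 -0.03839735938362192 0.03225308763869016 0.07508741869057535 slope 0.03027663178098433
wrist 0 841 0.0010492780095171501 -0.0026190284546045426 0.003567563689263803 -0.04921435538580922 0.07509107411183245 slope -0.031028167381044282
wrist 0.042 2212 0.04183574150057848 0.038909684501871274 0.04595808531092538 -0.07496030351018028 0.07507790206088771 s
[... 323 characters left out ...]
 -0.005251187987956687 0.002436807443219011 -0.07407015044171085 0.07550098875876916 slope 0.002693463255815741
top0 0.042 237 0.040023357915476364 0.036424380052610325 0.04424950194743156 -0.07434249237927955 0.07450756033721484 slope -0.0005388616429160172
side0 -0.042 123 -0.039062951947574885 -0.04212087189185465 -0.03601711868243195 -0.071442341136959 0.07470541159482348 slope -0.0033201621789803915
side0 0 122 0.002742972521095126 -0.00020057752682388832 0.005823066181036491 -0.07541951793572699 0.07508305533680346 slope -0.0020228015001267584
side0 0.042 117 0.04410208209342623 0.04178465260039194 0.04785755206280653 -0.07279344383818692 0.07572241513348892 slope -0.009061082168803646
```

View pics/s20z.png

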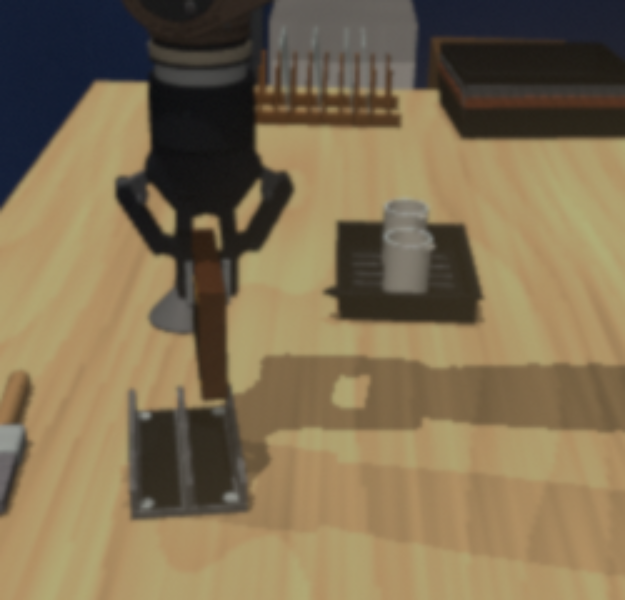

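View pics/w20.png

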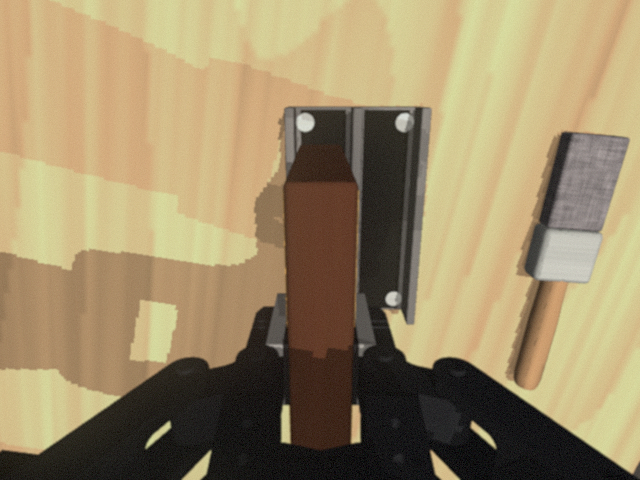

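The rack centre is confirmed to under 1 mm by the mean of the cameras, and the holder is centred over the near slot. Lowering it.

play_rows --claw '[255, 255, 255, 255, 255, 255, 255, 255, 255, 255]' --travel '[[0.02, 0, 0], [0.04, 0, 0], [0.06, 0, 0], [0.072, 0, 0], [0.078, 0, 0], [0.081, 0, 0], [0.083, 0, 0], [0.0845, 0, 0], [0.0845, 0, 0], [0.0845, 0, 0]]' --dr '[[0, 0, 0], [0, 0, 0], [0, 0, 0], [0, 0, 0], [0, 0, 0], [0, 0, 0], [0, 0, 0], [0, 0, 0], [0, 0, 0], [0, 0, 0]]'

```text
time: 40.1
eef_pos: [0.657, 0.0125, 0.0644]
tcp_rot: [0.455, 0.541, -0.455, 0.541]
contact_force: [-0.0, 0.1, -1.6]
opening: 0.228
```

```bash
python3 -c "
from h import *
d=shot('side','s21.png')
cv2.imwrite('pics/s21z.png',cv2.resize(cv2.imread('pics/s21.png')[120:320,200:400],None,fx=3,fy=3))"
```

```text
(no output)
```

View pics/s21z.png

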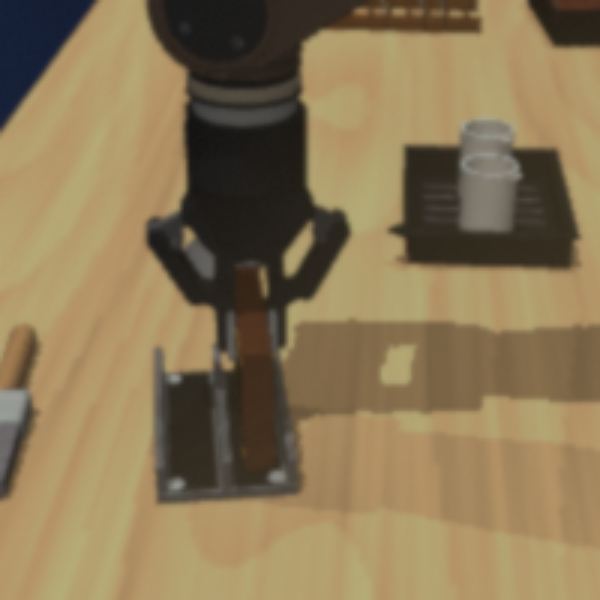

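In the slot, centred. Lowering to contact.

play_rows --claw '[255, 255, 255, 255]' --travel '[[0.001, 0, 0], [0.002, 0, 0], [0.002, 0, 0], [0.002, 0, 0]]' --dr '[[0, 0, 0], [0, 0, 0], [0, 0, 0], [0, 0, 0]]'

```text
time: 40.55
eef_pos: [0.6569, 0.0125, 0.0622]
tcp_rot: [0.455, 0.541, -0.455, 0.541]
contact_force: [-0.1, -0.5, -1.4]
opening: 0.227
```

play_rows --claw '[255, 255, 255]' --travel '[[0.001, 0, 0], [0.001, 0, 0], [0.001, 0, 0]]' --dr '[[0, 0, 0], [0, 0, 0], [0, 0, 0]]'

```text
time: 40.85
eef_pos: [0.6571, 0.0126, 0.0619]
tcp_rot: [0.455, 0.541, -0.455, 0.541]
contact_force: [-1.5, 1.1, 3.2]
opening: 0.232
```

play_rows --claw '[185, 178, 170, 155, 140, 120, 90, 60, 30, 0, 0, 0, 0, 0, 0, 0, 0, 0]' --travel '[[0, 0, 0], [0, 0, 0], [0, 0, 0], [0, 0, 0], [0, 0, 0], [0, 0, 0], [0, 0, 0], [0, 0, 0], [0, 0, 0], [0, 0, 0], [-0.01, 0, 0], [-0.03, 0, 0], [-0.06, 0, 0], [-0.09, 0, 0], [-0.12, 0, 0], [-0.15, 0, 0], [-0.16, 0, 0], [-0.16, 0, 0]]' --dr '[[0, 0, 0], [0, 0, 0], [0, 0, 0], [0, 0, 0], [0, 0, 0], [0, 0, 0], [0, 0, 0], [0, 0, 0], [0, 0, 0], [0, 0, 0], [0, 0, 0], [0, 0, 0], [0, 0, 0], [0, 0, 0], [0, 0, 0], [0, 0, 0], [0, 0, 0], [0, 0, 0]]'

```text
time: 42.65
eef_pos: [0.6583, 0.0125, 0.2248]
tcp_rot: [0.456, 0.54, -0.454, 0.543]
contact_force: [-0.1, 0.2, 0.7]
opening: 1.001
```

```bash
python3 go.py .45,-.1,.35,9.9 ; python3 -c "
from h import *
d=shot('side','s22.png')
d=shot('top','t22.png')
d=shot('wrist','w22.png')
np.set_printoptions(precision=4,suppress=True)
u=np.array([.9851,.1719]);v=np.array([-.1719,.9851]);c=np.array([.6774,.0158])
for n in('s22','w22'):
    q=cloud(dict(np.load('/tmp/%s.png.npz'%n))).reshape(-1,3);q=q[np.isfinite(q).all(1)]
    t=q[(q[:,2]>.085)&(q[:,2]<.11)&(abs(q[:,0]-.66)<.06)&(abs(q[:,1]-.016)<.08)]
    a=(t[:,:2]-c)@u;b=(t[:,:2]-c)@v
    print(n,len(t),t[:,2].max(),a.min(),a.max(),b.min(),b.max(),np.polyfit(b,a,1)[0])
"; for f in s22.png t22.png; do for a in ".505 .384 .0195 .03 .055" ".498 .317 .0195 .03 .055" ".482 -.391 .0243 .02 .06" ".482 -.303 .0243 .02 .06"; do python3 wchk.py $f $a;done;done
```

```text
t 42.65 p [0.6583 0.0125 0.2248] yaw 9.93 F [-0.1445  0.1945  0.6776] op 1.001
travel [-0.1261 -0.224   0.0751] dr [ 0.     0.001 -0.004]
s22 380 0.10008296152791629 -0.030153172903475366 -0.008275313705617711 -0.06238722540035824 0.061752056356501744 -0.006360778716141582
w22 5355 0.10061039810593353 -0.032523827326148565 -0.010658217375163285 -0.05979935154660538 0.06007932566053127 0.0014317754552117617
(401, array([0.5061, 0.3834]), np.float64(0.0006066593056499702), np.float64(0.054897113666957764))
(165, array([0.4999, 0.3171]), np.float64(0.0006659986251359621), np.float64(0.054852343382190805))
(42, array([ 0.4826, -0.394 ]), np.float64(0.0011233245091964742), np.float64(0.05984698356988155))
(255, array([ 0.4848, -0.3046]), np.float64(0.001705576682416445), np.float64(0.05987790614233929))
(116, array([0.5023, 0.3843]), np.float64(0.0006469638109394427), np.float64(0.05468240960849813))
(98, array([0.4959, 0.3181]), np.float64(0.0005278154791123662), np.float64(0.054652798690605575))
(403, array([ 0.4777, -0.3897]), np.float64(0.0019051577695982655), np.float64(0.05996966336611553))
(320, array([ 0.4792, -0.301 ]), np.float64(0.002054623290032462), np.float64(0.059938046188149574))
```

View pics/s22.png

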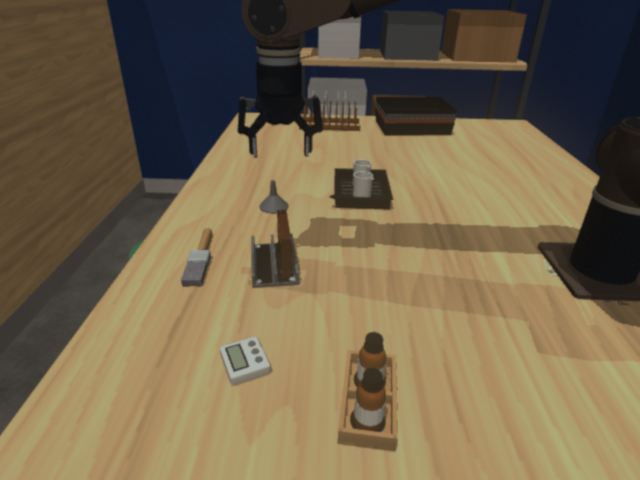

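View pics/t22.png

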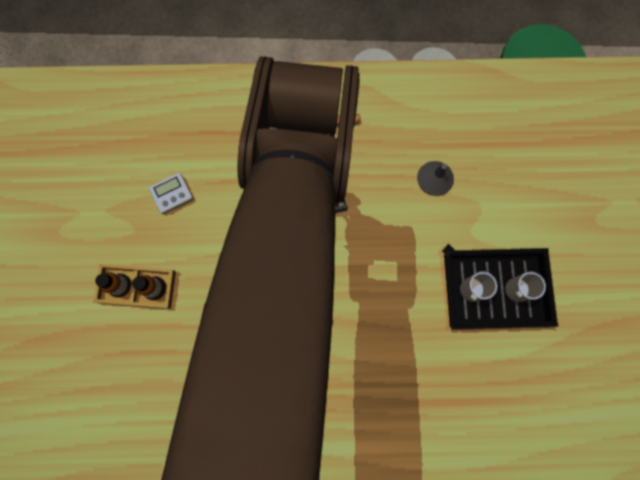

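The final views show everything in place. The bottles are at (110,283) and (150,286) in the top view, the beakers at (482,285) and (531,286), and the holder is in the near slot at (284,245) in the side view. The timer (171,193) and funnel (435,178) have not moved, and the gripper is clear. Handing in.

```bash
python3 -c "
from plant import ctrl
print(ctrl.sign_off())"
```

```text
the job is handed in; nothing more can be done
None
```

I placed all five things in the order asked and handed the job in at about 43 s: the two bottles, then the two beakers, then the plate holder. Each was lowered until I felt light contact (under about 10 N) before I let go.

**Last checks:**
- **Bottles:** both stand upright, one in each bay of the wooden rack, within a few mm of the bay centres.
- **Beakers:** both stand upright in the wash tray, about 89 mm apart along y.
- **Plate holder:** it stands on its long edge in the near slot of the grey rack. It is centred to about 1 mm along and across the slot and lies parallel to it.
- **Timer and funnel:** both are at the same pixel positions in the top view as at the start.
- **Gripper:** open and well clear, with no contact force.

The top and side cameras disagreed by about 4 mm in x throughout, consistent with the stated 2 mm calibration error of each. I used their mean, which the wrist camera agreed with to within about 1–2 mm. No check failed.

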